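# Find the solid check weight

### The arm

A 6-joint arm with a two-finger parallel gripper is mounted at the origin on a cart in front of the work surface, level with it; the furniture and walls round the work are solid. World frame = base frame: x ahead of the robot, y to its left, z up, the work surface at z = 0. Lengths are in m, angles in degrees, forces in N, time in s.
With the tool pointing down it reaches from about 0.375 to 0.9 m from the base axis. Payload 3.1 kg.
Tool frame: the origin (TCP) lies midway between the tips of the shut fingers; the grasp point (between the pads) lies bot.hold_point_z behind it (bot.hold_point_z is the distance from the TCP to the grasp point, in m); z points along the fingers, y is the direction in which the jaws open and shut (so a half turn about z gives the same grasp; the last joint's range is limited). The gripper opens to 87 mm and grips with 3 to 60 N. Pads are 19 mm wide; open, the fingers measure 117 mm over their backs; the gripper's body (75 mm by 190 mm) begins 51 mm behind the grasp point.
Start: joints at [63.455, 30.224, 82.088, -0, 67.689, -10.227], TCP at [0.176, 0.6, 0.223] pointing down, gripper open.
Joint ranges: [-176.69, 176.69], [-43.24, 126.21], [12.49, 139.97], [-82, 262], [0, 151.66], [-163.58, 163.58]. Speed limits (degrees/s): [159.86, 159.86, 180, 180, 180, 180].

### API

Orientations are given as a 3x3 rotation matrix whose columns are the frame's x, y, z axes.
In Python, from rig import bot, vision, order gives the robot as it stands. The module is installed in compiled form; this text tells all that it offers.
- The arm moves only by the tool move_arm, never from a script. Its argument "moves" is a list of rows, each an object of numbers: "hand": the finger opening in mm, from 0 to 87; "x", "y", "z": the shift along the tool's x, y, z in units of 25 mm (1.0 is 25 mm); "wx", "wy", "wz": the turn, a rotation vector about the tool's x, y, z in degrees. In form: [{"hand": .., "x": .., "y": .., "z": .., "wx": .., "wy": .., "wz": ..}, ...]. A call has 1 to 20 rows; each row shifts and turns the commanded pose from where the row before left it, along the tool's axes as they then stand; what a row does not reach is not made up. A row lasts 1/10 s, in which the tool goes at most 50 mm and 8.59 degrees, less where a joint would pass 70% of its speed; a pose out of reach is approached as far as the arm can. A call is refused whole if a number of a shift passes 1 or a number of a turn 8.59, either way. A call with a gripper value outside its range is refused whole. The fingers move at their own pace and stop on an object; the grip force is fixed at half the most. Time passes only in rows, so rows that do not move let the fingers close. It gives the time, the measured TCP pose, the force and the opening at its end, in the units of the state.
- bot.read_state(): the state, without advancing time (a new reading comes with each control period).
- vision.capture(name): name is "scene" or "top" or "wrist"; returns a dict with "image" (480x640x3 uint8, red, green, blue), "z_map" (480x640 float32, m along the optical axis (not along the pixel's ray), 0 where there is no reading), "fx", "fy", "cx", "cy" (pixels), "k1" (the pictures are not rectified: a ray, as slopes to the right and down, at radius r is drawn at 1 + k1 r^2 times it, then the intrinsics apply), "pose" (4x4, takes a point from camera to world coordinates); the wrist camera has in their place "hand_eye" (4x4, takes a point from camera to tool coordinates, whose origin is the TCP and whose axes are the flange's). Camera axes: x right, y down, z forward; pixel columns grow to the right and rows downward; lengths in m; the calibration is good to about 2 mm. A picture is of the moment at which its call begins: read the wrist's pose just before it.
- order.hand_in(): hands the job in, once; it reports no verdict.
The state is a dict: "time_s": time; "joint_positions": joint angles; "qvel": joint speeds; "tau": joint torques, N m; "position": TCP position; "tcp_rot": TCP orientation; "force": force on the tool from outside, world axes, zero at the start; "moment": the same for the moment, N m; "opening": opening from 0.0 (shut) to 1.0 (fully open).
Only numpy, scipy, OpenCV 4.12 (cv2) and the standard library are available. Lean on these libraries where they do the work, as an engineer would, in place of code of your own. Each camera call takes 0.05 s, during which the arm holds its last target.

### The job

One of the two look-alike check weights in the magazine is hollow, and I need the solid one. Crank the magazine's hood fully open, then lift both weights in turn, well clear of the magazine, to feel which is heavier, putting the one back in its nest before you lift the other. Leave the lighter one standing in a nest, and finish still holding the heavier one upright and still, clear above the middle of the white dish for me to take: do not set it down or let it go. Do not drop a weight, and leave the other things on the table where they are.

Things in the scene. Friction and masses are not known exactly. Their poses are not given: they have to be found in the camera images.
- crank (a joint): angle of the hand crank, rad; grows as it is turned clockwise seen from above; starts between 0 and 0.4 and stops at 12.8. Two turns (12.6 rad) open the hood fully. It turns with little force (about 2 N at the handle) and stays where it is left.
- hood (a joint): how far the hood has slid open, m; geared to the crank, 0.010 m per rad; 0 is shut, 0.126 to 0.128 fully open (about 0.12 suffices). It slides along the magazine's x axis, away from the robot.
- crank_axis (a point): point on the crank's vertical turning axis at the height of the handle's middle (100 mm above the table). The crank is on a gearbox (60 mm high) on the right (-y) side of the magazine.
- crank_handle (a point): middle of the crank's upright handle: a free-spinning black sleeve 18 mm across and 49 mm high (from 75 to 124 mm above the table), 42 mm from the turning axis. It can be gripped from above and led round in a horizontal circle without turning the gripper.
- nest_left (a point): middle of the floor of the left (+y) nest, a round recess 46 mm across and 8 mm deep in the magazine's base, its floor 8 mm above the table. Base of the magazine: 250 mm long (x, away from the robot), 212 mm wide, 16 to 18 mm high. The nests are 90 mm apart along its y axis. The point's axes are the magazine's.
- nest_right (a point): the same for the right (-y) nest.
- hood_top (a point): middle of the top of the white sheet hood, 110 mm above the table, open in front and behind, 114 mm long and 203 mm wide. Shut, it stands over both nests; fully open, its near edge is about 70 mm beyond the line through the nests.
- check_weight_1_mid (a point): one of two look-alike steel check weights, one solid (0.41-0.58 kg), one hollow (0.18-0.25 kg), either in either nest: round body 42 mm across, 40 mm high; above it a straight stem 20 mm across to grip, 40 to 88 mm above the foot; 88 mm high in all. Point on its axis half-way up, 44 mm above the foot, 20 mm below the stem's middle; z up.
- check_weight_2_mid (a point): the other look-alike check weight, of the same shape and sizes: body 42 mm across, 40 mm high; grip stem 20 mm across, 40 to 88 mm above the foot. Point on its axis half-way up, 44 mm above the foot; z up. Only lifting tells which of the two is heavier.
- dish_middle (a point): middle of the white round dish (100 mm across, 14 mm high), at rim height, to the left of the magazine. It is fixed.
- wash_bottle: bystander, leave alone: white wash bottle with a bent spout, 68x110x232 mm. Origin in the middle of its underside, z up.
- bottle_buffer: bystander, leave alone: white bottle with blue cap, 62 mm across, 125 mm high. Origin in the middle of its underside, z up.
- bottle_amber: bystander, leave alone: brown bottle with black cap, 54 mm across, 105 mm high. Origin in the middle of its underside, z up.
- timer: bystander, leave alone: white bench timer, 60x62x29 mm. Origin in the middle of its underside, z up.
- beaker: bystander, leave alone: small clear beaker, 46 mm across, 58 mm high. Origin in the middle of its underside, z up.
- bottle_clear: bystander, leave alone: clear-white bottle with blue cap, 58 mm across, 115 mm high. Origin in the middle of its underside, z up.
- weight_0: bystander, leave alone: small knobbed brass-coloured weight, 22 mm across, 34 mm high, not one of the two. Origin in the middle of its underside, z up.

How it is judged (in metres and radians):
On the way, in this order (a step that is already met when the one before it is completed fails the run):
1. the hood has been cranked fully open (value of joint hood above 0.118 m), for 0.2 s.
2. the lighter weight has been lifted clear while the heavier stands in its nest (the heavier may be tried before it) ((((height (world z) of check_weight_1_mid above 0.082 m and contact force between check_weight_1 and the fingers above 0.5 N and contact force between check_weight_1 and magazine below 0.05 N) and contact force between check_weight_2 and magazine above 3.2 N) or ((height (world z) of check_weight_2_mid above 0.082 m and contact force between check_weight_2 and the fingers above 0.5 N and contact force between check_weight_2 and magazine below 0.05 N) and contact force between check_weight_1 and magazine above 3.2 N))), for 0.2 s.
3. after that the heavier weight is lifted clear while the lighter stands in its nest ((((height (world z) of check_weight_1_mid above 0.082 m and contact force between check_weight_1 and the fingers above 0.5 N and contact force between check_weight_1 and magazine below 0.05 N) and contact force between check_weight_2 and magazine between 1 and 3.2 N) or ((height (world z) of check_weight_2_mid above 0.082 m and contact force between check_weight_2 and the fingers above 0.5 N and contact force between check_weight_2 and magazine below 0.05 N) and contact force between check_weight_1 and magazine between 1 and 3.2 N))), for 0.2 s.
At the end, for the whole second after the job is handed in: The fingers still hold the heavier weight, upright (0.25 rad) and at rest, within 40 mm of the dish's middle and its foot over 31 mm above the rim (middle below 0.40 m). The lighter stands at rest, untouched, seated within 8 mm of a nest's middle. The hood is open over 0.112 m (value of joint hood above 0.112 m and ((((horizontal distance between check_weight_2_mid and nest_left below 0.008 m and z of check_weight_2_mid in the frame of nest_left below 0.048 m) or (horizontal distance between check_weight_2_mid and nest_right below 0.008 m and z of check_weight_2_mid in the frame of nest_right below 0.048 m)) and angle between check_weight_2_mid's own z axis and vertical below 0.1 rad and contact force between check_weight_2 and the fingers below 0.05 N and linear speed of check_weight_2 below 0.03 m/s and contact force between check_weight_2 and magazine between 1 and 3.2 N and horizontal distance between check_weight_1_mid and dish_middle below 0.04 m and z of check_weight_1_mid in the frame of dish_middle above 0.075 m and height (world z) of check_weight_1_mid below 0.4 m and angle between check_weight_1_mid's own z axis and vertical below 0.25 rad and contact force between check_weight_1 and the fingers above 1 N and contact force between check_weight_1 and dish below 0.05 N and linear speed of check_weight_1 below 0.04 m/s) or (((horizontal distance between check_weight_1_mid and nest_left below 0.008 m and z of check_weight_1_mid in the frame of nest_left below 0.048 m) or (horizontal distance between check_weight_1_mid and nest_right below 0.008 m and z of check_weight_1_mid in the frame of nest_right below 0.048 m)) and angle between check_weight_1_mid's own z axis and vertical below 0.1 rad and contact force between check_weight_1 and the fingers below 0.05 N and linear speed of check_weight_1 below 0.03 m/s and contact force between check_weight_1 and magazine between 1 and 3.2 N and horizontal distance between check_weight_2_mid and dish_middle below 0.04 m and z of check_weight_2_mid in the frame of dish_middle above 0.075 m and height (world z) of check_weight_2_mid below 0.4 m and angle between check_weight_2_mid's own z axis and vertical below 0.25 rad and contact force between check_weight_2 and the fingers above 1 N and contact force between check_weight_2 and dish below 0.05 N and linear speed of check_weight_2 below 0.04 m/s))); the arm keeps its last pose, push and grip.
It fails at once if a weight is dropped (moves faster than 0.4 m/s while nothing holds it) ((linear speed of check_weight_1 above 0.4 m/s and contact force between check_weight_1 and the fingers below 0.02 N) or (linear speed of check_weight_2 above 0.4 m/s and contact force between check_weight_2 and the fingers below 0.02 N)).
It fails at once if a weight is laid over (tilts more than 0.7 rad) (angle between any of check_weight_1_mid, check_weight_2_mid's own z axis and vertical above 0.7 rad).
It fails at once if another thing on the table is pushed by more than 30 mm (distance of any of wash_bottle, bottle_buffer, bottle_amber, timer, beaker, bottle_clear, weight_0 from where it was at the start of the episode above 0.03 m).
It also fails if it takes over 72 s, if anything falls off the work surface, if the arm or the gripper's body presses on something with over 40 N, if the wrist force passes 120 N, or if a joint passes its speed limit or range.

## Working session

There is one attempt and no reset: what is moved stays moved. The work goes in short steps, Python scripts to look and compute and a tool call to move; the robot and the scene stay as the last step left them, time stands still between calls to the robot, and variables do not carry over. Pictures are saved under pics/ and viewed, and the job is handed in when it is done.

Besides the shell and the picture viewer there is one more tool, called after "Call:" by a JSON object that holds its "api" and its "payload". move_arm: Moves the arm, as the interface text tells. Its arguments: {"type":"object","properties":{"moves":{"type":"array"}},"required":["moves"]}

```bash
mkdir -p pics; cat > h.py <<'E'
import numpy as np, cv2
from rig import bot, vision, order
def cap(n,save=None):
    d=vision.capture(n)
    if save: cv2.imwrite('pics/%s.png'%save,cv2.cvtColor(d['image'],cv2.COLOR_RGB2BGR))
    return d
def und(d,uv):
    K=np.array([[d['fx'],0,d['cx']],[0,d['fy'],d['cy']],[0,0,1.]])
    return cv2.undistortPoints(np.array(uv,float).reshape(-1,1,2),K,np.array([d['k1'],0,0,0,0.])).reshape(-1,2)
def plane(d,uv,z,T=None):
    T=d['pose'] if T is None else T
    p=und(d,uv); r=np.c_[p,np.ones(len(p))]@T[:3,:3].T
    o=T[:3,3]; return o+r*((z-o[2])/r[:,2])[:,None]
def depth(d,uv,T=None):
    T=d['pose'] if T is None else T
    uv=np.array(uv,int).reshape(-1,2); z=d['z_map'][uv[:,1],uv[:,0]]
    p=und(d,uv); return (np.c_[p,np.ones(len(p))]*z[:,None])@T[:3,:3].T+T[:3,3]
def wristT(d,s):
    T=np.eye(4);T[:3,:3]=np.array(s['tcp_rot']);T[:3,3]=s['position'];return T@d['hand_eye']
E
python3 - <<'E'
from h import *
s=bot.read_state(); print(s, bot.hold_point_z)
for n in('scene','top','wrist'):
    d=cap(n,n+'0'); print(n,d['fx'],d['k1'],d.get('pose',d.get('hand_eye')))
E
```

```text
{'time_s': 0.0, 'joint_positions': array([ 6.34553305e+01,  3.02786661e+01,  8.21569948e+01, -1.39595118e-03,
        6.76905745e+01, -1.02278997e+01]), 'qvel': array([-0.09181914, -0.03891804,  0.10543224,  0.01906646, -0.02048002,
        0.00846292]), 'tau': array([ 1.22717365e-04, -4.40046358e+01, -1.76588881e+01,  6.32461673e-02,
        5.81334648e-02, -1.62320016e-04]), 'position': array([0.17523767, 0.5991521 , 0.22157149]), 'tcp_rot': array([[-9.59725530e-01,  2.80937673e-01, -9.64445678e-04],
       [ 2.80939086e-01,  9.59723557e-01, -1.98104536e-03],
       [ 3.69050962e-04, -2.17221030e-03, -9.99997573e-01]]), 'force': array([ 0.72486684, -0.38284364,  0.66696014]), 'moment': array([ 0.05903821, -0.01388413,  0.00146817]), 'opening': 0.9987021964340872} 0.0187
scene 448.3766728280327 0.03991015255169459 [[ 0.65021072 -0.33274771  0.6830117  -0.39611003]
 [-0.75949061 -0.30833858  0.5728013  -0.6976415 ]
 [ 0.02000054 -0.89118252 -0.45320381  0.69205777]
 [ 0.          0.          0.          1.        ]]
top 446.4189966289926 -0.05935097618624572 [[-0.0096057  -0.98386925  0.178631    0.24170525]
 [-0.99988926  0.0074199  -0.01290044  0.05670436]
 [ 0.01136692 -0.17873514 -0.98383156  1.52170826]
 [ 0.          0.          0.          1.        ]]
wrist 331.5426782703277 0.018803440019993446 [[-3.89410816e-05 -9.65891821e-01 -2.58945918e-01  7.04214226e-02]
 [ 9.99999977e-01  1.71394107e-05 -2.14314625e-04  5.82819512e-05]
 [ 2.11442924e-04 -2.58945920e-01  9.65891798e-01 -1.63097659e-01]
 [ 0.00000000e+00  0.00000000e+00  0.00000000e+00  1.00000000e+00]]
```

View pics/scene0.png

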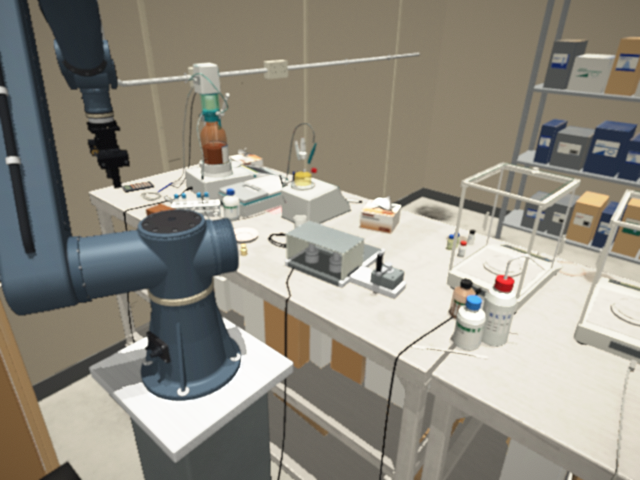

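View pics/top0.png

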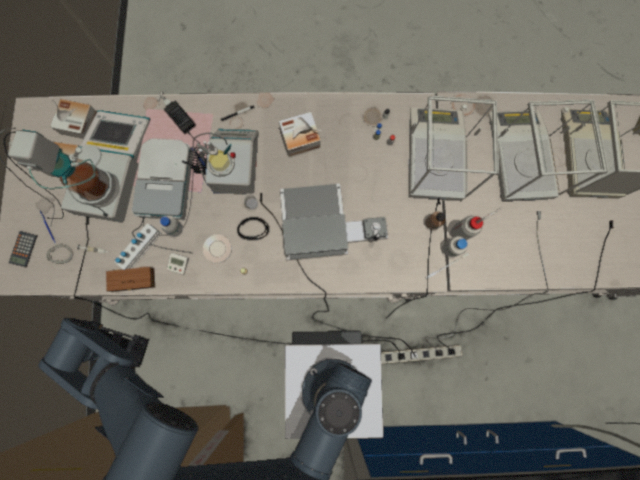

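The top view shows the magazine at about (315,222), the gearbox and crank at (374,230), the dish at (217,248) and the brass weight at (243,271). I'll zoom in on these.

```bash
python3 - <<'E'
from h import *
im=cv2.imread('pics/top0.png'); cv2.imwrite('pics/t0z.png',cv2.resize(im[170:290,190:400],None,fx=3.8,fy=3.8,interpolation=cv2.INTER_CUBIC)[:600])
im=cv2.imread('pics/scene0.png'); cv2.imwrite('pics/s0z.png',cv2.resize(im[210:310,220:420],None,fx=4,fy=4,interpolation=cv2.INTER_CUBIC))
E
```

```text
(no output)
```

View pics/t0z.png

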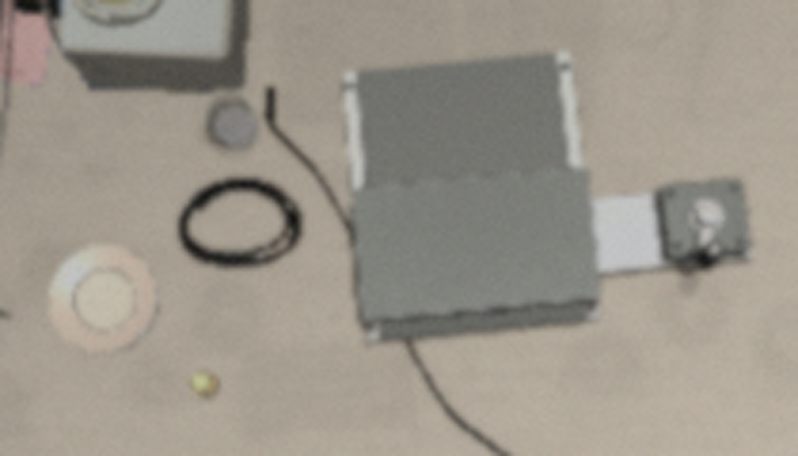

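View pics/s0z.png

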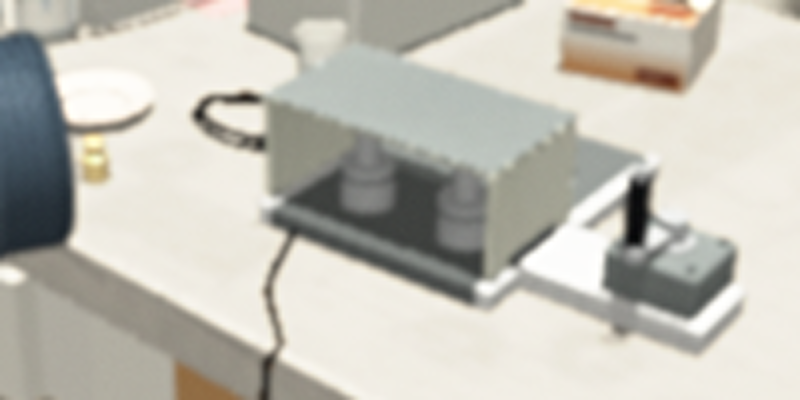

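```bash
python3 - <<'E'
from h import *
d=cap('top')
f=lambda x,y:[190+(x+.5)/3.8-.5,170+(y+.5)/3.8-.5]
print('base',plane(d,[f(348,73),f(566,55),f(372,337),f(594,318)],.017))
print('hood near edge',plane(d,[f(357,322),f(598,302),f(353,190),f(588,170)],.11))
print('hub',plane(d,[f(709,211)],.08)); print('handle',plane(d,[f(707,255)],.12), depth(d,[[376,237],[376,236],[377,237],[377,226]]))
print('box',plane(d,[f(660,190),f(740,182),f(748,257),f(665,262)],.06))
print('dish',plane(d,[f(103,299)],.014),'brass',plane(d,[f(204,380)],.03))
print('depth hood',depth(d,[[310,230]]))
s=cap('scene'); g=lambda x,y:[220+(x+.5)/4-.5,210+(y+.5)/4-.5]
print('handle scene',plane(s,[g(640,180)],.122),plane(s,[g(634,240)],.078),depth(s,[[379,262]]))
print('dish s',plane(s,[g(100,97)],.014))
# weights: body foot bottoms
print('w',plane(s,[g(368,212)],.008),plane(s,[g(460,248)],.008))
E
```

```text
base [[ 0.68377238  0.17120817  0.017     ]
 [ 0.69968313 -0.02960134  0.017     ]
 [ 0.43915275  0.1482483   0.017     ]
 [ 0.45470351 -0.05050136  0.017     ]]
hood near edge [[ 0.43972998  0.15521593  0.11      ]
 [ 0.45511223 -0.04751646  0.11      ]
 [ 0.55311556  0.15918576  0.11      ]
 [ 0.56916284 -0.04129688  0.11      ]]
hub [[ 0.53887028 -0.14804628  0.08      ]]
handle [[ 0.49283675 -0.13945524  0.12      ]] [[ 0.49043375 -0.1392278   0.12862739]
 [ 0.4939034  -0.13951795  0.12730091]
 [ 0.49058339 -0.1425562   0.12765349]
 [ 0.53602512 -0.15058094  0.07993511]]
box [[ 0.56222813 -0.10808458  0.06      ]
 [ 0.569008   -0.17927903  0.06      ]
 [ 0.50152848 -0.18392227  0.06      ]
 [ 0.49763343 -0.1107257   0.06      ]]
dish [[0.47572772 0.39060965 0.014     ]] brass [[0.40033006 0.29553844 0.03      ]]
depth hood [[0.51938748 0.07057412 0.10435301]]
handle scene [[ 0.49770984 -0.14116054  0.122     ]] [[ 0.49429937 -0.14265196  0.078     ]] [[ 0.48913815 -0.14653897  0.10523329]]
dish s [[0.47649453 0.38659283 0.014     ]]
w [[0.49246799 0.09504578 0.008     ]] [[0.49880432 0.00928239 0.008     ]]
```

Call:
{"api": "move_arm", "payload": {"moves": [{"hand": 87,"wz": -7.1},{"hand": 87,"wz": -7.1},{"hand": 87,"wz": -7.1},{"hand": 87,"x": -0.66,"y": -0.86},{"hand": 87,"x": -0.66,"y": -0.86},{"hand": 87,"x": -0.66,"y": -0.86},{"hand": 87,"x": -0.66,"y": -0.86},{"hand": 87,"x": -0.66,"y": -0.86},{"hand": 87,"x": -0.66,"y": -0.86},{"hand": 87,"x": -0.66,"y": -0.86},{"hand": 87,"x": -0.66,"y": -0.86},{"hand": 87,"x": -0.66,"y": -0.86},{"hand": 87,"x": -0.66,"y": -0.86},{"hand": 87,"x": -0.66,"y": -0.86},{"hand": 87,"x": -0.66,"y": -0.86},{"hand": 87,"x": -0.66,"y": -0.86},{"hand": 87,"x": -0.66,"y": -0.86},{"hand": 87,"x": -0.66,"y": -0.86}]}}

```text
schema error: expected keys hand, x, y, z, wx, wy, wz
```

Call:
{"api": "move_arm", "payload": {"moves": [{"hand": 87,"x": 0,"y": 0,"z": 0,"wx": 0,"wy": 0,"wz": -7.1},{"hand": 87,"x": 0,"y": 0,"z": 0,"wx": 0,"wy": 0,"wz": -7.1},{"hand": 87,"x": 0,"y": 0,"z": 0,"wx": 0,"wy": 0,"wz": -7.1},{"hand": 87,"x": -0.66,"y": -0.86,"z": 0,"wx": 0,"wy": 0,"wz": 0},{"hand": 87,"x": -0.66,"y": -0.86,"z": 0,"wx": 0,"wy": 0,"wz": 0},{"hand": 87,"x": -0.66,"y": -0.86,"z": 0,"wx": 0,"wy": 0,"wz": 0},{"hand": 87,"x": -0.66,"y": -0.86,"z": 0,"wx": 0,"wy": 0,"wz": 0},{"hand": 87,"x": -0.66,"y": -0.86,"z": 0,"wx": 0,"wy": 0,"wz": 0},{"hand": 87,"x": -0.66,"y": -0.86,"z": 0,"wx": 0,"wy": 0,"wz": 0},{"hand": 87,"x": -0.66,"y": -0.86,"z": 0,"wx": 0,"wy": 0,"wz": 0},{"hand": 87,"x": -0.66,"y": -0.86,"z": 0,"wx": 0,"wy": 0,"wz": 0},{"hand": 87,"x": -0.66,"y": -0.86,"z": 0,"wx": 0,"wy": 0,"wz": 0},{"hand": 87,"x": -0.66,"y": -0.86,"z": 0,"wx": 0,"wy": 0,"wz": 0},{"hand": 87,"x": -0.66,"y": -0.86,"z": 0,"wx": 0,"wy": 0,"wz": 0},{"hand": 87,"x": -0.66,"y": -0.86,"z": 0,"wx": 0,"wy": 0,"wz": 0},{"hand": 87,"x": -0.66,"y": -0.86,"z": 0,"wx": 0,"wy": 0,"wz": 0},{"hand": 87,"x": -0.66,"y": -0.86,"z": 0,"wx": 0,"wy": 0,"wz": 0},{"hand": 87,"x": -0.66,"y": -0.86,"z": 0,"wx": 0,"wy": 0,"wz": 0}]}}

```text
time_s: 2.05
position: [0.4508, 0.2991, 0.2226]
tcp_rot: [[-0.996, -0.087, -0.0], [-0.087, 0.996, 0.0], [-0.0, 0.0, -1.0]]
force: [-0.1, -0.5, 0.8]
opening: 0.999
```

```bash
python3 - <<'E'
from h import *
s=bot.read_state(); d=cap('wrist','w1'); np.savez('w1',T=wristT(d,s),im=d['image'],z=d['z_map'],**{k:d[k] for k in('fx','fy','cx','cy','k1')})
E
```

Call:
{"api": "move_arm", "payload": {"moves": [{"hand": 87,"x": 0.04,"y": -0.98,"z": 0,"wx": 0,"wy": 0,"wz": 0},{"hand": 87,"x": 0.04,"y": -0.98,"z": 0,"wx": 0,"wy": 0,"wz": 0},{"hand": 87,"x": 0.04,"y": -0.98,"z": 0,"wx": 0,"wy": 0,"wz": 0},{"hand": 87,"x": 0.04,"y": -0.98,"z": 0,"wx": 0,"wy": 0,"wz": 0},{"hand": 87,"x": 0.04,"y": -0.98,"z": 0,"wx": 0,"wy": 0,"wz": 0},{"hand": 87,"x": 0.04,"y": -0.98,"z": 0,"wx": 0,"wy": 0,"wz": 0},{"hand": 87,"x": 0.04,"y": -0.98,"z": 0,"wx": 0,"wy": 0,"wz": 0},{"hand": 87,"x": 0.04,"y": -0.98,"z": 0,"wx": 0,"wy": 0,"wz": 0},{"hand": 87,"x": 0.04,"y": -0.98,"z": 0,"wx": 0,"wy": 0,"wz": 0},{"hand": 87,"x": 0.04,"y": -0.98,"z": 0,"wx": 0,"wy": 0,"wz": 0},{"hand": 87,"x": 0.04,"y": -0.98,"z": 0,"wx": 0,"wy": 0,"wz": 0},{"hand": 87,"x": 0.04,"y": -0.98,"z": 0,"wx": 0,"wy": 0,"wz": 0},{"hand": 87,"x": 0.04,"y": -0.98,"z": 0,"wx": 0,"wy": 0,"wz": 0},{"hand": 87,"x": 0.04,"y": -0.98,"z": 0,"wx": 0,"wy": 0,"wz": 0},{"hand": 87,"x": 0.04,"y": -0.98,"z": 0,"wx": 0,"wy": 0,"wz": 0},{"hand": 87,"x": 0.04,"y": -0.98,"z": 0,"wx": 0,"wy": 0,"wz": 0},{"hand": 87,"x": 0.04,"y": -0.98,"z": 0,"wx": 0,"wy": 0,"wz": 0},{"hand": 87,"x": 0.04,"y": -0.98,"z": 0,"wx": 0,"wy": 0,"wz": 0}]}}

```text
time_s: 3.9
position: [0.4705, -0.1417, 0.2226]
tcp_rot: [[-0.996, -0.087, 0.0], [-0.087, 0.996, 0.0], [-0.0, 0.0, -1.0]]
force: [0.6, 0.4, -0.0]
opening: 1.004
```

```bash
python3 - <<'E'
from h import *
s=bot.read_state(); d=cap('wrist','w2'); print(s['position']);np.savez('w2',T=wristT(d,s),im=d['image'],z=d['z_map'],**{k:d[k] for k in('fx','fy','cx','cy','k1')})
E
```

```text
[ 0.47047824 -0.14174988  0.22259098]
```

View pics/w2.png

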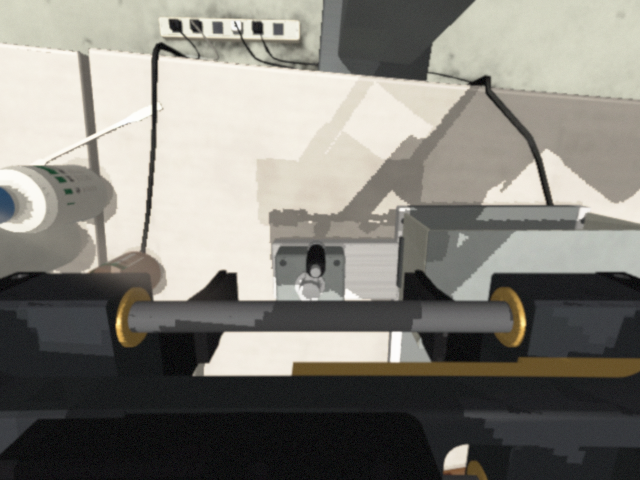

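View pics/w1.png

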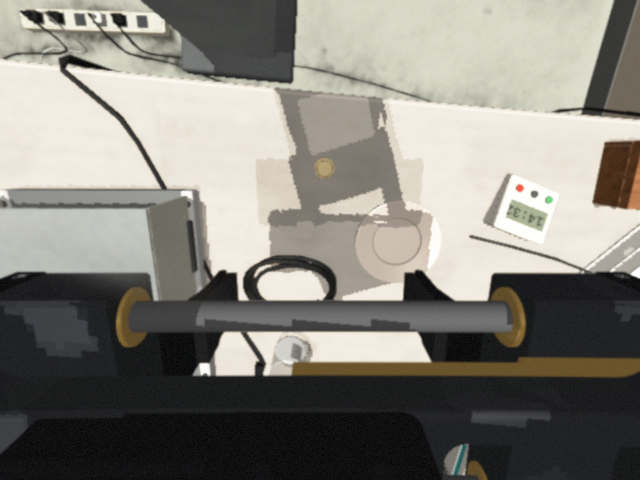

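```bash
python3 - <<'E'
from h import *
im=cv2.imread('pics/w2.png'); cv2.imwrite('pics/w2z.png',cv2.resize(im[225:305,260:360],None,fx=7,fy=7,interpolation=cv2.INTER_CUBIC))
d=dict(np.load('w2.npz')); d['z_map']=d['z']
print('top',plane(d,[[316,268]],.127,d['T']))
uv=[[316,y] for y in range(244,294,4)]
print(np.round(depth(d,uv,d['T']),4))
d=dict(np.load('w1.npz'))
print('dish',plane(d,[[397,242]],.014,d['T']))
E
```

```text
top [[ 0.4939393  -0.14330242  0.127     ]]
[[ 0.4869 -0.1445  0.0792]
 [ 0.4864 -0.1443  0.0943]
 [ 0.4864 -0.1442  0.1067]
 [ 0.4864 -0.144   0.1182]
 [ 0.4872 -0.1439  0.1265]
 [ 0.491  -0.1436  0.1256]
 [ 0.4914 -0.1434  0.1339]
 [ 0.4948 -0.1431  0.1342]
 [ 0.4983 -0.1429  0.134 ]
 [ 0.5255 -0.1413  0.0749]
 [ 0.528  -0.1411  0.0791]
 [ 0.531  -0.1408  0.0822]
 [ 0.5357 -0.1404  0.0812]]
dish [[0.47499183 0.39065021 0.014     ]]
```

View pics/w2z.png

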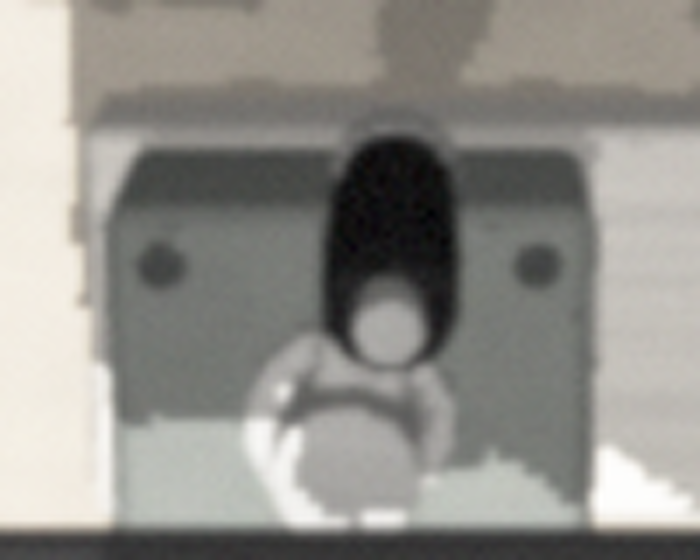

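```bash
python3 - <<'E'
from h import *
d=dict(np.load('w2.npz'))
g=lambda x,y:[260+(x+.5)/7-.5,225+(y+.5)/7-.5]
print(plane(d,[g(388,330)],.134,d['T']),plane(d,[g(357,460)],.081,d['T']),plane(d,[g(112,210),g(592,208),g(160,266),g(538,266)],.06,d['T']))
# hood near top edge & base near edge in w2
print(plane(d,[[430,232]],.11,d['T']))
E
```

```text
[[ 0.49463889 -0.14396454  0.134     ]] [[ 0.53438272 -0.14590493  0.081     ]] [[ 0.50719709 -0.18479376  0.06      ]
 [ 0.50077486 -0.11451867  0.06      ]
 [ 0.51526106 -0.17726812  0.06      ]
 [ 0.51041455 -0.12153478  0.06      ]]
[[ 0.45914415 -0.04874898  0.11      ]]
```

Call:
{"api": "move_arm", "payload": {"moves": [{"hand": 87,"x": -0.97,"y": -0.17,"z": 0,"wx": 0,"wy": 0,"wz": 0},{"hand": 70,"x": 0,"y": 0,"z": 0.9,"wx": 0,"wy": 0,"wz": 0},{"hand": 60,"x": 0,"y": 0,"z": 0.9,"wx": 0,"wy": 0,"wz": 0},{"hand": 50,"x": 0,"y": 0,"z": 0.9,"wx": 0,"wy": 0,"wz": 0},{"hand": 50,"x": 0,"y": 0,"z": 0.9,"wx": 0,"wy": 0,"wz": 0},{"hand": 50,"x": 0,"y": 0,"z": 0.9,"wx": 0,"wy": 0,"wz": 0},{"hand": 50,"x": 0,"y": 0,"z": 0.9,"wx": 0,"wy": 0,"wz": 0},{"hand": 50,"x": 0,"y": 0,"z": 0,"wx": 0,"wy": 0,"wz": 0},{"hand": 10,"x": 0,"y": 0,"z": 0,"wx": 0,"wy": 0,"wz": 0},{"hand": 10,"x": 0,"y": 0,"z": 0,"wx": 0,"wy": 0,"wz": 0},{"hand": 10,"x": 0,"y": 0,"z": 0,"wx": 0,"wy": 0,"wz": 0},{"hand": 10,"x": 0,"y": 0,"z": 0,"wx": 0,"wy": 0,"wz": 0}]}}

```text
time_s: 5.15
position: [0.4956, -0.1433, 0.0885]
tcp_rot: [[-0.996, -0.087, 0.002], [-0.087, 0.996, -0.001], [-0.002, -0.001, -1.0]]
force: [-0.4, 0.0, -0.7]
opening: 0.293
```

```bash
python3 - <<'E'
from h import *
s=bot.read_state(); print(s['time_s'],s['position'],s['force'],s['opening'])
c=np.array([.537,-.147]);p=s['position'][:2]
yaw=np.arctan2(s['tcp_rot'][1][1],s['tcp_rot'][0][1])-np.pi/2;print(np.degrees(yaw))
v=p-c; r=.042; a0=np.arctan2(v[1],v[0]); print(np.linalg.norm(v),np.degrees(a0))
R=np.array(s['tcp_rot'])[:2,:2]
for k in range(24):
    a=a0-np.radians(15)*k; b=a-np.radians(15)
    dd=r*np.array([np.cos(b)-np.cos(a),np.sin(b)-np.sin(a)])
    print(k,np.round(R.T@dd/.025,2))
E
```

```text
5.15 [ 0.49564177 -0.14327096  0.08854961] [-0.37053501  0.01957587 -0.70958952] 0.29341363585758246
4.98382372977215
0.04152600516252851 174.84788693162236
0 [-0.13  0.42]
1 [-0.24  0.37]
2 [-0.32  0.3 ]
3 [-0.39  0.2 ]
4 [-0.43  0.09]
5 [-0.44 -0.02]
6 [-0.42 -0.13]
7 [-0.37 -0.24]
8 [-0.3  -0.32]
9 [-0.2  -0.39]
10 [-0.09 -0.43]
11 [ 0.02 -0.44]
12 [ 0.13 -0.42]
13 [ 0.24 -0.37]
14 [ 0.32 -0.3 ]
15 [ 0.39 -0.2 ]
16 [ 0.43 -0.09]
17 [0.44 0.02]
18 [0.42 0.13]
19 [0.37 0.24]
20 [0.3  0.32]
21 [0.2  0.39]
22 [0.09 0.43]
23 [-0.02  0.44]
```

Call:
{"api": "move_arm", "payload": {"moves": [{"hand": 10,"x": 0,"y": 0,"z": 0,"wx": 0,"wy": 0,"wz": 0},{"hand": 10,"x": 0,"y": 0,"z": 0,"wx": 0,"wy": 0,"wz": 0},{"hand": 10,"x": 0,"y": 0,"z": 0,"wx": 0,"wy": 0,"wz": 0},{"hand": 10,"x": -0.13,"y": 0.42,"z": 0,"wx": 0,"wy": 0,"wz": 0},{"hand": 10,"x": -0.24,"y": 0.37,"z": 0,"wx": 0,"wy": 0,"wz": 0},{"hand": 10,"x": -0.32,"y": 0.3,"z": 0,"wx": 0,"wy": 0,"wz": 0}]}}

```text
time_s: 5.75
position: [0.5106, -0.1146, 0.0881]
tcp_rot: [[-0.996, -0.087, 0.001], [-0.087, 0.996, -0.001], [-0.001, -0.002, -1.0]]
force: [1.2, -2.8, 3.4]
opening: 0.191
```

```bash
python3 - <<'E'
from h import *
s=bot.read_state(); print(s['time_s'],s['position'],s['force'],s['moment'],s['opening']*87)
v=s['position'][:2]-np.array([.537,-.147]); print(np.linalg.norm(v),np.degrees(np.arctan2(v[1],v[0])))
E
```

```text
5.75 [ 0.51062696 -0.11457838  0.08810161] [ 1.17674758 -2.84794122  3.40839212] [-0.66812776 -0.07318319  0.00929755] 16.66002360157316
0.041793526732397064 129.12627728463428
```

Call:
{"api": "move_arm", "payload": {"moves": [{"hand": 10,"x": -0.39,"y": 0.2,"z": 0,"wx": 0,"wy": 0,"wz": 0},{"hand": 10,"x": -0.43,"y": 0.09,"z": 0,"wx": 0,"wy": 0,"wz": 0},{"hand": 10,"x": -0.44,"y": -0.02,"z": 0,"wx": 0,"wy": 0,"wz": 0},{"hand": 10,"x": -0.42,"y": -0.13,"z": 0,"wx": 0,"wy": 0,"wz": 0},{"hand": 10,"x": -0.37,"y": -0.24,"z": 0,"wx": 0,"wy": 0,"wz": 0},{"hand": 10,"x": -0.3,"y": -0.32,"z": 0,"wx": 0,"wy": 0,"wz": 0},{"hand": 10,"x": -0.2,"y": -0.39,"z": 0,"wx": 0,"wy": 0,"wz": 0},{"hand": 10,"x": -0.09,"y": -0.43,"z": 0,"wx": 0,"wy": 0,"wz": 0},{"hand": 10,"x": 0.02,"y": -0.44,"z": 0,"wx": 0,"wy": 0,"wz": 0}]}}

```text
time_s: 6.65
position: [0.5793, -0.1497, 0.088]
tcp_rot: [[-0.996, -0.087, -0.001], [-0.087, 0.996, 0.002], [0.0, 0.002, -1.0]]
force: [-1.4, 1.9, 8.2]
opening: 0.195
```

```bash
python3 - <<'E'
from h import *
s=bot.read_state(); print(s['time_s'],s['position'],s['force'],s['moment'],s['opening']*87)
v=s['position'][:2]-np.array([.537,-.147]); print(np.linalg.norm(v),np.degrees(np.arctan2(v[1],v[0])))
cap('top','t1')
im=cv2.imread('pics/t1.png'); cv2.imwrite('pics/t1z.png',cv2.resize(im[170:290,260:420],None,fx=4,fy=4))
E
```

```text
6.65 [ 0.57926417 -0.14965029  0.08803807] [-1.37730247  1.85371033  8.22071979] [0.30964038 0.37447986 0.02789727] 16.983855467392946
0.0423471866868392 -3.5881900085361074
```

View pics/t1z.png

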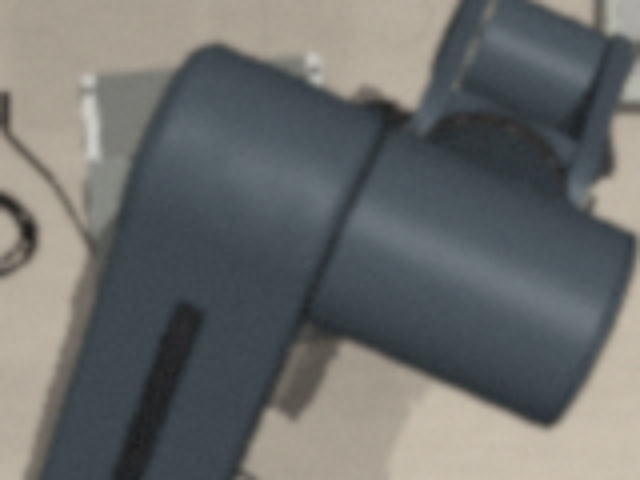

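The arm hides the crank from the top camera, but the hood has moved. Side forces stay under 4 N and the radius holds at 42 mm, so I'll keep cranking.

Call:
{"api": "move_arm", "payload": {"moves": [{"hand": 10,"x": 0.13,"y": -0.42,"z": 0,"wx": 0,"wy": 0,"wz": 0},{"hand": 10,"x": 0.24,"y": -0.37,"z": 0,"wx": 0,"wy": 0,"wz": 0},{"hand": 10,"x": 0.32,"y": -0.3,"z": 0,"wx": 0,"wy": 0,"wz": 0},{"hand": 10,"x": 0.39,"y": -0.2,"z": 0,"wx": 0,"wy": 0,"wz": 0},{"hand": 10,"x": 0.43,"y": -0.09,"z": 0,"wx": 0,"wy": 0,"wz": 0},{"hand": 10,"x": 0.44,"y": 0.02,"z": 0,"wx": 0,"wy": 0,"wz": 0},{"hand": 10,"x": 0.42,"y": 0.13,"z": 0,"wx": 0,"wy": 0,"wz": 0},{"hand": 10,"x": 0.37,"y": 0.24,"z": 0,"wx": 0,"wy": 0,"wz": 0},{"hand": 10,"x": 0.3,"y": 0.32,"z": 0,"wx": 0,"wy": 0,"wz": 0},{"hand": 10,"x": 0.2,"y": 0.39,"z": 0,"wx": 0,"wy": 0,"wz": 0},{"hand": 10,"x": 0.09,"y": 0.43,"z": 0,"wx": 0,"wy": 0,"wz": 0},{"hand": 10,"x": -0.02,"y": 0.44,"z": 0,"wx": 0,"wy": 0,"wz": 0}]}}

```text
time_s: 7.9
position: [0.4953, -0.143, 0.088]
tcp_rot: [[-0.996, -0.087, 0.001], [-0.087, 0.996, -0.001], [-0.001, -0.001, -1.0]]
force: [1.1, -1.7, 5.4]
opening: 0.192
```

```bash
python3 - <<'E'
from h import *
s=bot.read_state(); print(s['time_s'],s['position'],s['force'],s['moment'],s['opening']*87)
v=s['position'][:2]-np.array([.537,-.147]); print(np.linalg.norm(v),np.degrees(np.arctan2(v[1],v[0])))
E
```

```text
7.9 [ 0.49531043 -0.14304859  0.08803204] [ 1.14210333 -1.72084566  5.40687489] [-0.31660448 -0.22766315  0.06816488] 16.690181517598933
0.041876414010792375 174.58557882947412
```

Call:
{"api": "move_arm", "payload": {"moves": [{"hand": 10,"x": -0.13,"y": 0.42,"z": 0,"wx": 0,"wy": 0,"wz": 0},{"hand": 10,"x": -0.24,"y": 0.37,"z": 0,"wx": 0,"wy": 0,"wz": 0},{"hand": 10,"x": -0.32,"y": 0.3,"z": 0,"wx": 0,"wy": 0,"wz": 0},{"hand": 10,"x": -0.39,"y": 0.2,"z": 0,"wx": 0,"wy": 0,"wz": 0},{"hand": 10,"x": -0.43,"y": 0.09,"z": 0,"wx": 0,"wy": 0,"wz": 0},{"hand": 10,"x": -0.44,"y": -0.02,"z": 0,"wx": 0,"wy": 0,"wz": 0},{"hand": 10,"x": -0.42,"y": -0.13,"z": 0,"wx": 0,"wy": 0,"wz": 0},{"hand": 10,"x": -0.37,"y": -0.24,"z": 0,"wx": 0,"wy": 0,"wz": 0},{"hand": 10,"x": -0.3,"y": -0.32,"z": 0,"wx": 0,"wy": 0,"wz": 0},{"hand": 10,"x": -0.2,"y": -0.39,"z": 0,"wx": 0,"wy": 0,"wz": 0},{"hand": 10,"x": -0.09,"y": -0.43,"z": 0,"wx": 0,"wy": 0,"wz": 0},{"hand": 10,"x": 0.02,"y": -0.44,"z": 0,"wx": 0,"wy": 0,"wz": 0},{"hand": 10,"x": 0.13,"y": -0.42,"z": 0,"wx": 0,"wy": 0,"wz": 0},{"hand": 10,"x": 0.24,"y": -0.37,"z": 0,"wx": 0,"wy": 0,"wz": 0}]}}

```text
time_s: 9.3
position: [0.5722, -0.1707, 0.088]
tcp_rot: [[-0.996, -0.087, 0.002], [-0.087, 0.996, 0.001], [-0.002, 0.001, -1.0]]
force: [2.5, 1.0, 6.5]
opening: 0.194
```

Call:
{"api": "move_arm", "payload": {"moves": [{"hand": 10,"x": 0.32,"y": -0.3,"z": 0,"wx": 0,"wy": 0,"wz": 0},{"hand": 10,"x": 0.39,"y": -0.2,"z": 0,"wx": 0,"wy": 0,"wz": 0},{"hand": 10,"x": 0.43,"y": -0.09,"z": 0,"wx": 0,"wy": 0,"wz": 0},{"hand": 10,"x": 0.44,"y": 0.02,"z": 0,"wx": 0,"wy": 0,"wz": 0},{"hand": 10,"x": 0.42,"y": 0.13,"z": 0,"wx": 0,"wy": 0,"wz": 0},{"hand": 10,"x": 0.37,"y": 0.24,"z": 0,"wx": 0,"wy": 0,"wz": 0},{"hand": 10,"x": 0.3,"y": 0.32,"z": 0,"wx": 0,"wy": 0,"wz": 0},{"hand": 10,"x": 0.2,"y": 0.39,"z": 0,"wx": 0,"wy": 0,"wz": 0},{"hand": 10,"x": 0.09,"y": 0.43,"z": 0,"wx": 0,"wy": 0,"wz": 0},{"hand": 10,"x": 0,"y": 0,"z": 0,"wx": 0,"wy": 0,"wz": 0}]}}

```text
time_s: 10.3
position: [0.4954, -0.1526, 0.088]
tcp_rot: [[-0.996, -0.087, 0.0], [-0.087, 0.996, 0.001], [-0.0, 0.001, -1.0]]
force: [1.8, 0.6, 6.2]
opening: 0.197
```

```bash
python3 - <<'E'
from h import *
s=bot.read_state(); print(s['time_s'],s['position'],s['force'],s['moment'],s['opening']*87)
v=s['position'][:2]-np.array([.537,-.147]); print(np.linalg.norm(v),np.degrees(np.arctan2(v[1],v[0])))
d=cap('scene','s2')
im=cv2.imread('pics/s2.png'); cv2.imwrite('pics/s2z.png',cv2.resize(im[190:310,240:420],None,fx=4,fy=4,interpolation=cv2.INTER_CUBIC))
E
```

```text
10.3 [ 0.49542145 -0.15256505  0.0879532 ] [1.7732246  0.60728647 6.22820331] [ 0.19652905 -0.14882384 -0.0156651 ] 17.136883602693075
0.041949323823638016 -172.37659194733502
```

View pics/s2z.png

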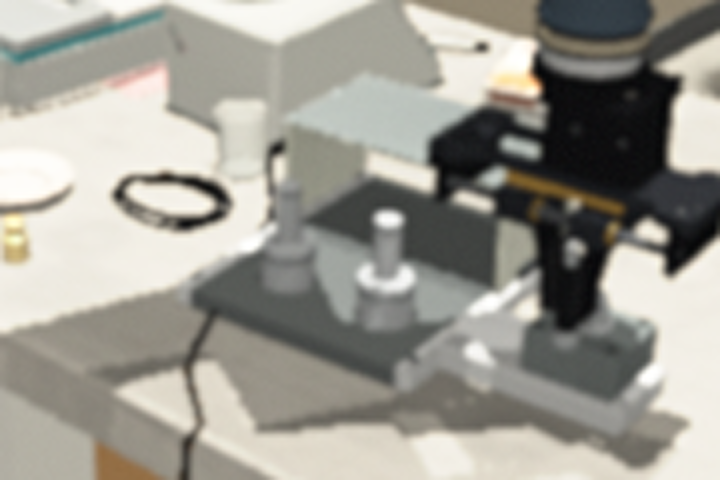

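Call:
{"api": "move_arm", "payload": {"moves": [{"hand": 60,"x": 0,"y": 0,"z": 0,"wx": 0,"wy": 0,"wz": 0},{"hand": 60,"x": 0,"y": 0,"z": 0,"wx": 0,"wy": 0,"wz": 0},{"hand": 60,"x": 0,"y": 0,"z": 0,"wx": 0,"wy": 0,"wz": 0},{"hand": 60,"x": 0,"y": 0,"z": -0.5,"wx": 0,"wy": 0,"wz": 0},{"hand": 60,"x": 0,"y": 0,"z": -1,"wx": 0,"wy": 0,"wz": 0},{"hand": 60,"x": 0,"y": 0,"z": -1,"wx": 0,"wy": 0,"wz": 0},{"hand": 60,"x": 0,"y": 0,"z": -1,"wx": 0,"wy": 0,"wz": 0},{"hand": 60,"x": 0,"y": 0,"z": -1,"wx": 0,"wy": 0,"wz": 0},{"hand": 60,"x": 0,"y": 0,"z": -1,"wx": 0,"wy": 0,"wz": 0},{"hand": 60,"x": 0.12,"y": 0.94,"z": 0,"wx": 0,"wy": 0,"wz": 0},{"hand": 60,"x": 0.12,"y": 0.94,"z": 0,"wx": 0,"wy": 0,"wz": 0},{"hand": 60,"x": 0.12,"y": 0.94,"z": 0,"wx": 0,"wy": 0,"wz": 0},{"hand": 60,"x": 0.12,"y": 0.94,"z": 0,"wx": 0,"wy": 0,"wz": 0},{"hand": 60,"x": 0.12,"y": 0.94,"z": 0,"wx": 0,"wy": 0,"wz": 0},{"hand": 60,"x": 0.12,"y": 0.94,"z": 0,"wx": 0,"wy": 0,"wz": 0},{"hand": 60,"x": 0.12,"y": 0.94,"z": 0,"wx": 0,"wy": 0,"wz": 0},{"hand": 60,"x": 0.12,"y": 0.94,"z": 0,"wx": 0,"wy": 0,"wz": 0},{"hand": 60,"x": 0.12,"y": 0.94,"z": 0,"wx": 0,"wy": 0,"wz": 0},{"hand": 60,"x": 0,"y": 0,"z": 0,"wx": 0,"wy": 0,"wz": 0}]}}

```text
time_s: 12.25
position: [0.4487, 0.0564, 0.2255]
tcp_rot: [[-0.996, -0.09, -0.001], [-0.09, 0.996, 0.001], [0.001, 0.001, -1.0]]
force: [0.1, -0.6, -1.1]
opening: 0.691
```

```bash
python3 - <<'E'
from h import *
s=bot.read_state(); d=cap('wrist','w3'); print(s['position'],s['force']);np.savez('w3',T=wristT(d,s),im=d['image'],z=d['z_map'],**{k:d[k] for k in('fx','fy','cx','cy','k1')})
cap('scene','s3');cap('top','t3')
im=cv2.imread('pics/w3.png'); cv2.imwrite('pics/w3z.png',cv2.resize(im[150:310,210:430],None,fx=3.5,fy=3.5,interpolation=cv2.INTER_CUBIC))
E
```

```text
[0.44865101 0.05644745 0.22550525] [ 0.1337342  -0.63090502 -1.05451363]
```

View pics/w3z.png

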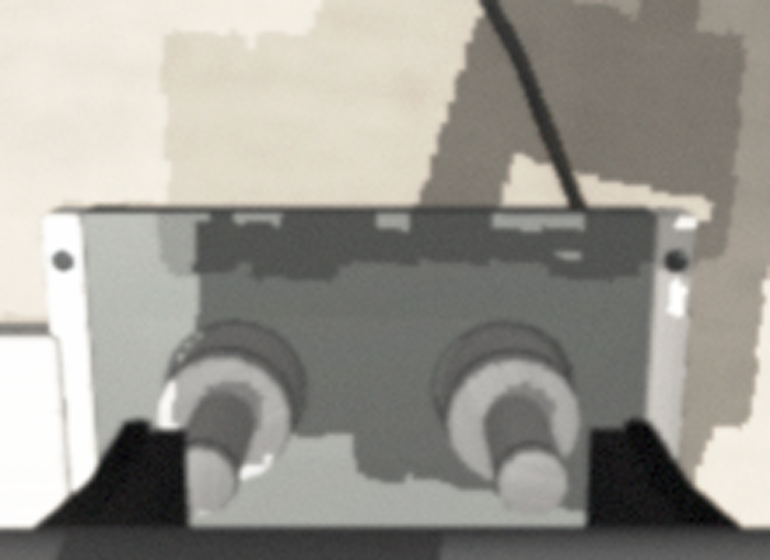

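```bash
python3 - <<'E'
from h import *
d=dict(np.load('w3.npz'));d['z_map']=d['z'];T=d['T']
g=lambda x,y:[210+(x+.5)/3.5-.5,150+(y+.5)/3.5-.5]
print('tops',plane(d,[g(212,480),g(533,481)],.096,T))
print('should',plane(d,[g(228,416),g(514,417)],.048,T))
print('nest',plane(d,[g(235,390),g(503,390)],.016,T))
print('screws',plane(d,[g(63,260),g(676,260)],.018,T))
for u in [(212,480),(533,481),(228,380),(514,380)]:print(depth(d,[np.round(g(*u))],T))
# shoulder circle: mask depth points 0.04-0.055
H,W=d['z'].shape;uu,vv=np.meshgrid(np.arange(215,430),np.arange(225,300))
P=depth(d,np.c_[uu.ravel(),vv.ravel()],T)
for lo,hi,n in((.043,.053,'shoulder'),(.085,.11,'top')):
  for y0,y1 in((-.03,.05),(.05,.13)):
    m=(P[:,2]>lo)&(P[:,2]<hi)&(P[:,1]>y0)&(P[:,1]<y1)&(P[:,0]>.46)&(P[:,0]<.54)
    q=P[m]; print(n,m.sum(),q[:,:2].min(0),q[:,:2].max(0),np.median(q,0),cv2.minEnclosingCircle(q[:,:2].astype(np.float32)))
E
```

```text
tops [[0.50687515 0.0140684  0.096     ]
 [0.49938275 0.10078909 0.096     ]]
should [[0.50607172 0.01202075 0.048     ]
 [0.49844185 0.10063364 0.048     ]]
nest [[0.50851977 0.01029696 0.016     ]
 [0.50040962 0.10054902 0.016     ]]
screws [[ 0.46822774 -0.04777562  0.018     ]
 [ 0.45031067  0.15129044  0.018     ]]
[[0.5068006  0.01396487 0.096709  ]]
[[0.4988364  0.10065046 0.09713554]]
[[0.49351128 0.01177477 0.04962285]]
[[0.48607119 0.09857185 0.0485239 ]]
shoulder 658 [ 0.48611153 -0.00885136] [0.52570677 0.03172655] [0.49889639 0.01688068 0.04885698] ((0.5069960951805115, 0.011453441344201565), 0.020970705896615982)
shoulder 694 [0.47878734 0.08042223] [0.51925062 0.12114332] [0.49221274 0.09540182 0.04883409] ((0.4994693696498871, 0.1007046028971672), 0.020849794149398804)
top 291 [0.49702275 0.00542048] [0.51669179 0.02107054] [0.50408856 0.01374539 0.09635119] ((0.506754994392395, 0.011713239364326), 0.009986012242734432)
top 387 [0.48960411 0.09064936] [0.50846686 0.11071633] [0.49762554 0.09990082 0.09649046] ((0.49958857893943787, 0.10068769007921219), 0.010138800367712975)
```

```bash
python3 - <<'E'
import cv2
im=cv2.imread('pics/s3.png'); cv2.imwrite('pics/s3z.png',cv2.resize(im[210:290,270:370],None,fx=7,fy=7,interpolation=cv2.INTER_CUBIC))
im=cv2.imread('pics/t3.png'); cv2.imwrite('pics/t3z.png',cv2.resize(im[170:290,260:420],None,fx=5,fy=5,interpolation=cv2.INTER_CUBIC))
E
```

```text
(no output)
```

View pics/s3z.png

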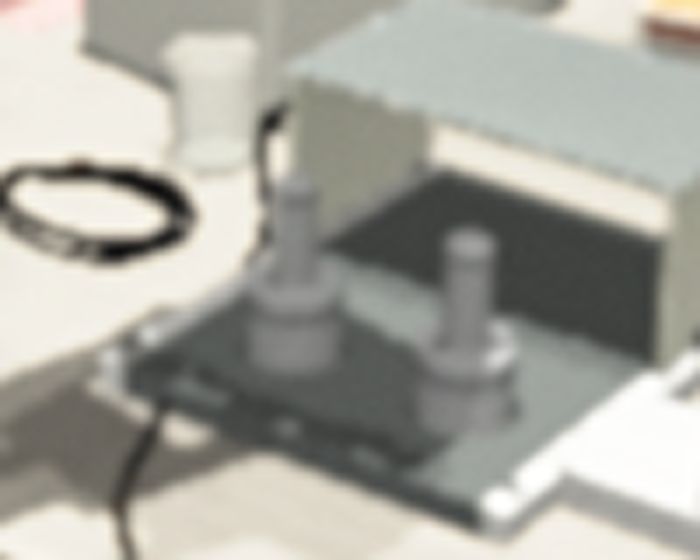

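Call:
{"api": "move_arm", "payload": {"moves": [{"hand": 60,"x": -0.73,"y": 0.53,"z": 0,"wx": 0,"wy": 0,"wz": 0},{"hand": 60,"x": -0.73,"y": 0.53,"z": 0,"wx": 0,"wy": 0,"wz": 0},{"hand": 60,"x": -0.72,"y": 0.52,"z": 0,"wx": 0,"wy": 0,"wz": 0},{"hand": 60,"x": 0,"y": 0,"z": 0.9,"wx": 0,"wy": 0,"wz": 0},{"hand": 60,"x": 0,"y": 0,"z": 0.9,"wx": 0,"wy": 0,"wz": 0},{"hand": 60,"x": 0,"y": 0,"z": 0.9,"wx": 0,"wy": 0,"wz": 0},{"hand": 60,"x": 0,"y": 0,"z": 0.9,"wx": 0,"wy": 0,"wz": 0},{"hand": 60,"x": 0,"y": 0,"z": 0.9,"wx": 0,"wy": 0,"wz": 0},{"hand": 60,"x": 0,"y": 0,"z": 0.6,"wx": 0,"wy": 0,"wz": 0},{"hand": 60,"x": 0,"y": 0,"z": 0.0,"wx": 0,"wy": 0,"wz": 0},{"hand": 60,"x": 0,"y": 0,"z": 0,"wx": 0,"wy": 0,"wz": 0}]}}

```text
time_s: 13.5
position: [0.5016, 0.0976, 0.0976]
tcp_rot: [[-0.996, -0.086, -0.0], [-0.086, 0.996, -0.0], [0.0, -0.0, -1.0]]
force: [-0.2, -0.3, 0.8]
opening: 0.689
```

```bash
python3 - <<'E'
from h import *
s=bot.read_state(); d=cap('wrist','w4'); print(s['position'],s['qvel'].round(2))
T=wristT(d,s)
uu,vv=np.meshgrid(np.arange(0,640),np.arange(100,400))
P=depth(d,np.c_[uu.ravel(),vv.ravel()],T)
for lo,hi,n in((.043,.053,'shoulder'),(.09,.1,'top')):
  for y0,y1 in((-.03,.05),(.065,.135)):
    m=(P[:,2]>lo)&(P[:,2]<hi)&(P[:,1]>y0)&(P[:,1]<y1)&(P[:,0]>.46)&(P[:,0]<.54)
    q=P[m]; 
    if m.sum(): print(n,m.sum(),q[:,:2].min(0),q[:,:2].max(0),cv2.minEnclosingCircle(q[:,:2].astype(np.float32)))
E
```

```text
[0.50162274 0.09758651 0.09758581] [ 0.49 -1.31 -0.55  0.04 -0.13  0.04]
shoulder 1835 [ 0.48655477 -0.00970939] [0.52684547 0.03209073] ((0.5067987442016602, 0.011152827180922031), 0.0212208554148674)
shoulder 1719 [0.47903358 0.08023831] [0.51661918 0.12146545] ((0.49953126907348633, 0.1009385734796524), 0.020891955122351646)
top 204 [0.49687832 0.00435737] [0.50073257 0.01887805] ((0.5002861022949219, 0.011617710813879967), 0.007374053355306387)
top 1127 [0.48741239 0.06510523] [0.50985526 0.13448437] ((0.4952718913555145, 0.10023534297943115), 0.03523525223135948)
```

View pics/w4.png

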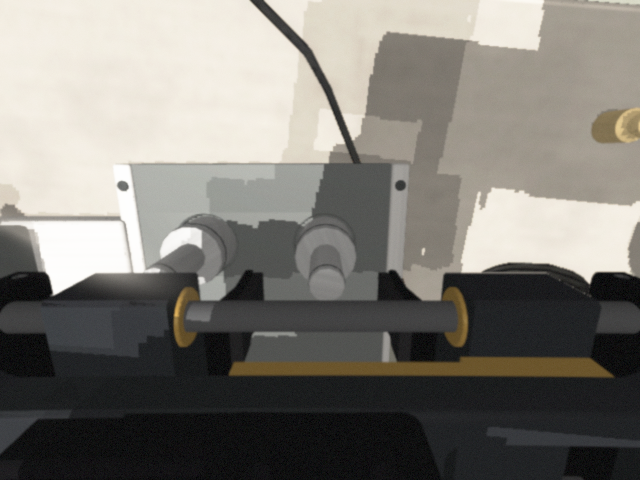

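Call:
{"api": "move_arm", "payload": {"moves": [{"hand": 60,"x": 0.08,"y": 0.13,"z": 0,"wx": 0,"wy": 0,"wz": 0},{"hand": 60,"x": 0,"y": 0,"z": 0.8,"wx": 0,"wy": 0,"wz": 0},{"hand": 60,"x": 0,"y": 0,"z": 0.8,"wx": 0,"wy": 0,"wz": 0},{"hand": 50,"x": 0,"y": 0,"z": 0,"wx": 0,"wy": 0,"wz": 0},{"hand": 40,"x": 0,"y": 0,"z": 0,"wx": 0,"wy": 0,"wz": 0},{"hand": 30,"x": 0,"y": 0,"z": 0,"wx": 0,"wy": 0,"wz": 0},{"hand": 25,"x": 0,"y": 0,"z": 0,"wx": 0,"wy": 0,"wz": 0},{"hand": 20,"x": 0,"y": 0,"z": 0,"wx": 0,"wy": 0,"wz": 0},{"hand": 10,"x": 0,"y": 0,"z": 0,"wx": 0,"wy": 0,"wz": 0},{"hand": 10,"x": 0,"y": 0,"z": 0,"wx": 0,"wy": 0,"wz": 0},{"hand": 10,"x": 0,"y": 0,"z": 0,"wx": 0,"wy": 0,"wz": 0},{"hand": 10,"x": 0,"y": 0,"z": 0,"wx": 0,"wy": 0,"wz": 0}]}}

```text
time_s: 14.75
position: [0.4992, 0.1013, 0.0579]
tcp_rot: [[-0.996, -0.087, 0.001], [-0.087, 0.996, -0.0], [-0.001, -0.0, -1.0]]
force: [-0.5, -1.8, 5.2]
opening: 0.22
```

```bash
python3 - <<'E'
from h import *
s=bot.read_state(); print(s['position'],s['force'],s['moment'],s['opening']*87,s['tau'])
E
```

```text
[0.49917303 0.10130459 0.05793936] [-0.54545124 -1.83398302  5.22338923] [-0.23223867  0.05502901  0.04334332] 19.116857990295713 [ 8.11474398e-01 -3.69745588e+01 -7.41055235e+00  2.52054138e-01
  1.13009918e-02  1.08331951e-02]
```

Call:
{"api": "move_arm", "payload": {"moves": [{"hand": 10,"x": 0,"y": 0,"z": -0.3,"wx": 0,"wy": 0,"wz": 0},{"hand": 10,"x": 0,"y": 0,"z": -0.5,"wx": 0,"wy": 0,"wz": 0},{"hand": 10,"x": 0,"y": 0,"z": -0.5,"wx": 0,"wy": 0,"wz": 0},{"hand": 10,"x": 0,"y": 0,"z": -0.5,"wx": 0,"wy": 0,"wz": 0},{"hand": 10,"x": 0,"y": 0,"z": -0.5,"wx": 0,"wy": 0,"wz": 0},{"hand": 10,"x": 0,"y": 0,"z": -0.5,"wx": 0,"wy": 0,"wz": 0},{"hand": 10,"x": 0,"y": 0,"z": -0.4,"wx": 0,"wy": 0,"wz": 0},{"hand": 10,"x": 0,"y": 0,"z": 0,"wx": 0,"wy": 0,"wz": 0},{"hand": 10,"x": 0,"y": 0,"z": 0,"wx": 0,"wy": 0,"wz": 0},{"hand": 10,"x": 0,"y": 0,"z": 0,"wx": 0,"wy": 0,"wz": 0},{"hand": 10,"x": 0,"y": 0,"z": 0,"wx": 0,"wy": 0,"wz": 0},{"hand": 10,"x": 0,"y": 0,"z": 0,"wx": 0,"wy": 0,"wz": 0}]}}

```text
time_s: 15.95
position: [0.4985, 0.1015, 0.137]
tcp_rot: [[-0.996, -0.087, -0.001], [-0.087, 0.996, -0.0], [0.001, 0.0, -1.0]]
force: [-0.6, -0.3, -6.2]
opening: 0.221
```

```bash
python3 - <<'E'
from h import *
for i in range(6):
    s=bot.read_state(); print(s['position'],s['force'],s['moment'],s['opening']*87)
    cap('scene','s5' if i==5 else None)
im=cv2.imread('pics/s5.png'); cv2.imwrite('pics/s5z.png',cv2.resize(im[170:290,250:390],None,fx=5,fy=5,interpolation=cv2.INTER_CUBIC))
E
```

```text
[0.49847294 0.1014766  0.13701014] [-0.60454359 -0.34381223 -6.24882911] [ 0.0243136   0.01268617 -0.05318978] 19.239475918064432
[0.49855165 0.10148268 0.13707121] [ 0.62180436  0.19456824 -4.90351325] [ 0.05210675  0.00504338 -0.068546  ] 19.47093503822648
[0.49862186 0.10147909 0.13716171] [-0.0817339  -0.04620896 -5.45707436] [0.01676106 0.03116492 0.00206264] 19.29444929710989
[0.49868491 0.10149515 0.13726185] [-0.31403974  0.16812578 -5.33845879] [ 0.00244729  0.028787   -0.03525244] 19.398179509213826
[0.49875552 0.10149074 0.13734686] [ 0.10157617  0.5630669  -5.82158413] [0.01700603 0.00440178 0.02866171] 19.284836961911072
[0.49876243 0.10148161 0.13738587] [ 0.10738512 -0.05614484 -5.59446007] [ 0.06499238 -0.03239236 -0.00012068] 19.365151704360137
```

View pics/s5z.png

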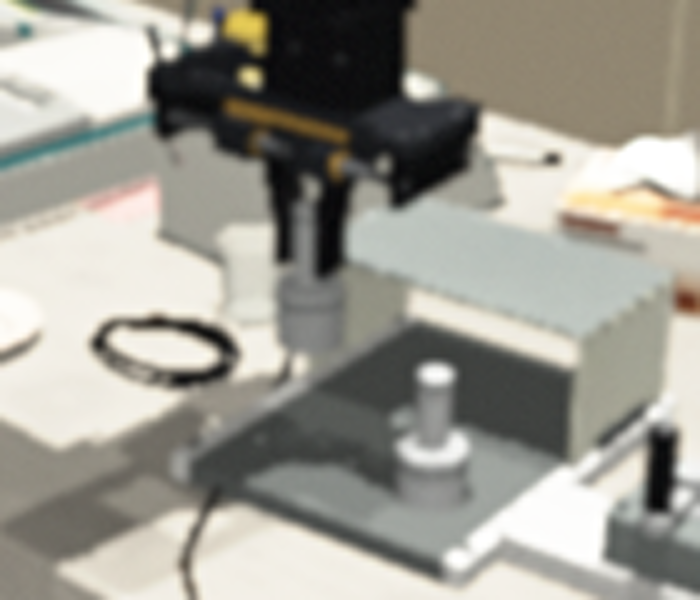

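The force settles at about -5.5 N (0.56 kg), so the left weight is the solid one. I'll put it back in its nest.

Call:
{"api": "move_arm", "payload": {"moves": [{"hand": 10,"x": 0,"y": 0,"z": 0.4,"wx": 0,"wy": 0,"wz": 0},{"hand": 10,"x": 0,"y": 0,"z": 0.6,"wx": 0,"wy": 0,"wz": 0},{"hand": 10,"x": 0,"y": 0,"z": 0.6,"wx": 0,"wy": 0,"wz": 0},{"hand": 10,"x": 0,"y": 0,"z": 0.6,"wx": 0,"wy": 0,"wz": 0},{"hand": 10,"x": 0,"y": 0,"z": 0.3,"wx": 0,"wy": 0,"wz": 0},{"hand": 10,"x": 0,"y": 0,"z": 0.2,"wx": 0,"wy": 0,"wz": 0},{"hand": 10,"x": 0,"y": 0,"z": 0.2,"wx": 0,"wy": 0,"wz": 0},{"hand": 10,"x": 0,"y": 0,"z": 0.15,"wx": 0,"wy": 0,"wz": 0},{"hand": 10,"x": 0,"y": 0,"z": 0.12,"wx": 0,"wy": 0,"wz": 0},{"hand": 10,"x": 0,"y": 0,"z": 0,"wx": 0,"wy": 0,"wz": 0},{"hand": 10,"x": 0,"y": 0,"z": 0,"wx": 0,"wy": 0,"wz": 0}]}}

```text
time_s: 17.35
position: [0.499, 0.1015, 0.0585]
tcp_rot: [[-0.996, -0.087, 0.0], [-0.087, 0.996, -0.0], [-0.0, -0.0, -1.0]]
force: [-1.1, 0.2, -5.6]
opening: 0.221
```

Call:
{"api": "move_arm", "payload": {"moves": [{"hand": 10,"x": 0,"y": 0,"z": 0.03,"wx": 0,"wy": 0,"wz": 0},{"hand": 10,"x": 0,"y": 0,"z": 0.03,"wx": 0,"wy": 0,"wz": 0},{"hand": 10,"x": 0,"y": 0,"z": 0,"wx": 0,"wy": 0,"wz": 0}]}}

```text
time_s: 17.65
position: [0.4992, 0.1014, 0.0579]
tcp_rot: [[-0.996, -0.087, 0.001], [-0.087, 0.996, -0.0], [-0.001, -0.0, -1.0]]
force: [-2.2, -0.8, 4.8]
opening: 0.222
```

Contact: +4.8 N, at the same height as at the grasp. I'll release, rise, and move over the right weight.

Call:
{"api": "move_arm", "payload": {"moves": [{"hand": 30,"x": 0,"y": 0,"z": 0,"wx": 0,"wy": 0,"wz": 0},{"hand": 60,"x": 0,"y": 0,"z": 0,"wx": 0,"wy": 0,"wz": 0},{"hand": 60,"x": 0,"y": 0,"z": 0,"wx": 0,"wy": 0,"wz": 0},{"hand": 60,"x": 0,"y": 0,"z": 0,"wx": 0,"wy": 0,"wz": 0},{"hand": 60,"x": 0,"y": 0,"z": -0.5,"wx": 0,"wy": 0,"wz": 0},{"hand": 60,"x": 0,"y": 0,"z": -0.7,"wx": 0,"wy": 0,"wz": 0},{"hand": 60,"x": 0,"y": 0,"z": -0.7,"wx": 0,"wy": 0,"wz": 0},{"hand": 60,"x": 0,"y": 0,"z": -0.7,"wx": 0,"wy": 0,"wz": 0},{"hand": 60,"x": 0,"y": 0,"z": 0,"wx": 0,"wy": 0,"wz": 0},{"hand": 60,"x": 0,"y": -0.9,"z": 0,"wx": 0,"wy": 0,"wz": 0},{"hand": 60,"x": 0,"y": -0.9,"z": 0,"wx": 0,"wy": 0,"wz": 0},{"hand": 60,"x": 0,"y": -0.9,"z": 0,"wx": 0,"wy": 0,"wz": 0},{"hand": 60,"x": 0,"y": -0.9,"z": 0,"wx": 0,"wy": 0,"wz": 0},{"hand": 60,"x": 0,"y": 0,"z": 0,"wx": 0,"wy": 0,"wz": 0},{"hand": 60,"x": 0,"y": 0,"z": 0,"wx": 0,"wy": 0,"wz": 0},{"hand": 60,"x": 0,"y": 0,"z": 0,"wx": 0,"wy": 0,"wz": 0}]}}

```text
time_s: 19.25
position: [0.506, 0.0126, 0.1215]
tcp_rot: [[-0.996, -0.087, -0.001], [-0.087, 0.996, 0.0], [0.001, 0.001, -1.0]]
force: [-0.1, 0.2, 0.9]
opening: 0.688
```

```bash
cat > ws.py <<'E'
from h import *
import sys
s=bot.read_state(); d=cap('wrist',sys.argv[1]); print(s['position'],s['qvel'].round(2),s['opening']*87,s['force'])
T=wristT(d,s)
uu,vv=np.meshgrid(np.arange(0,640),np.arange(100,400))
P=depth(d,np.c_[uu.ravel(),vv.ravel()],T)
for y0,y1 in((-.03,.05),(.06,.135)):
    m=(P[:,2]>.043)&(P[:,2]<.053)&(P[:,1]>y0)&(P[:,1]<y1)&(P[:,0]>.46)&(P[:,0]<.54)
    q=P[m]
    if m.sum(): print('shoulder',m.sum(),q[:,:2].min(0),q[:,:2].max(0),np.median(q[:,2]),cv2.minEnclosingCircle(q[:,:2].astype(np.float32)))
E
python3 ws.py w6
```

```text
[0.50604633 0.01258955 0.12149046] [ 0.49 -0.14 -0.02 -0.01 -0.08 -0.21] 59.86410538736259 [-0.0865131   0.22668295  0.90539202]
shoulder 1417 [ 0.48640814 -0.00959422] [0.52396975 0.03139124] 0.048765633009905884 ((0.5068835020065308, 0.010968685150146484), 0.020825659856200218)
shoulder 1515 [0.47904835 0.08019469] [0.5203527  0.12127914] 0.04872940913295326 ((0.49964451789855957, 0.10063978284597397), 0.020801568403840065)
```

View pics/w6.png

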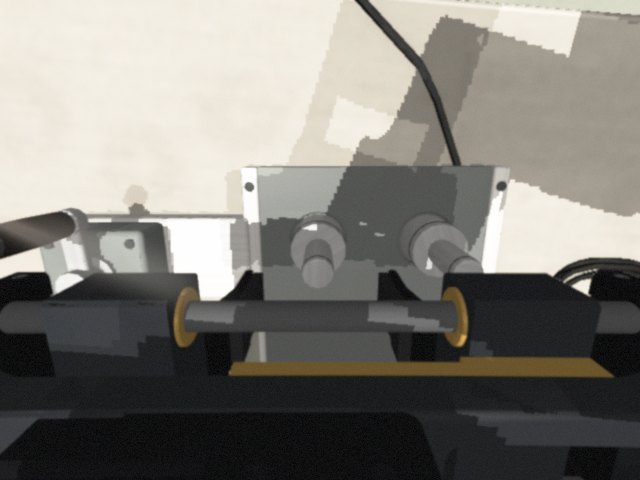

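Call:
{"api": "move_arm", "payload": {"moves": [{"hand": 60,"x": -0.03,"y": -0.05,"z": 0,"wx": 0,"wy": 0,"wz": 0},{"hand": 60,"x": 0,"y": 0,"z": 0.85,"wx": 0,"wy": 0,"wz": 0},{"hand": 60,"x": 0,"y": 0,"z": 0.85,"wx": 0,"wy": 0,"wz": 0},{"hand": 60,"x": 0,"y": 0,"z": 0.85,"wx": 0,"wy": 0,"wz": 0},{"hand": 50,"x": 0,"y": 0,"z": 0,"wx": 0,"wy": 0,"wz": 0},{"hand": 40,"x": 0,"y": 0,"z": 0,"wx": 0,"wy": 0,"wz": 0},{"hand": 30,"x": 0,"y": 0,"z": 0,"wx": 0,"wy": 0,"wz": 0},{"hand": 25,"x": 0,"y": 0,"z": 0,"wx": 0,"wy": 0,"wz": 0},{"hand": 20,"x": 0,"y": 0,"z": 0,"wx": 0,"wy": 0,"wz": 0},{"hand": 10,"x": 0,"y": 0,"z": 0,"wx": 0,"wy": 0,"wz": 0},{"hand": 10,"x": 0,"y": 0,"z": 0,"wx": 0,"wy": 0,"wz": 0},{"hand": 10,"x": 0,"y": 0,"z": 0,"wx": 0,"wy": 0,"wz": 0},{"hand": 10,"x": 0,"y": 0,"z": 0,"wx": 0,"wy": 0,"wz": 0}]}}

```text
time_s: 20.6
position: [0.5078, 0.0107, 0.0586]
tcp_rot: [[-0.996, -0.087, 0.001], [-0.087, 0.996, -0.0], [-0.001, -0.0, -1.0]]
force: [-0.7, 1.2, 6.7]
opening: 0.222
```

Call:
{"api": "move_arm", "payload": {"moves": [{"hand": 10,"x": 0,"y": 0,"z": -0.3,"wx": 0,"wy": 0,"wz": 0},{"hand": 10,"x": 0,"y": 0,"z": -0.5,"wx": 0,"wy": 0,"wz": 0},{"hand": 10,"x": 0,"y": 0,"z": -0.5,"wx": 0,"wy": 0,"wz": 0},{"hand": 10,"x": 0,"y": 0,"z": -0.5,"wx": 0,"wy": 0,"wz": 0},{"hand": 10,"x": 0,"y": 0,"z": -0.5,"wx": 0,"wy": 0,"wz": 0},{"hand": 10,"x": 0,"y": 0,"z": -0.5,"wx": 0,"wy": 0,"wz": 0},{"hand": 10,"x": 0,"y": 0,"z": -0.4,"wx": 0,"wy": 0,"wz": 0},{"hand": 10,"x": 0,"y": 0,"z": 0,"wx": 0,"wy": 0,"wz": 0},{"hand": 10,"x": 0,"y": 0,"z": 0,"wx": 0,"wy": 0,"wz": 0},{"hand": 10,"x": 0,"y": 0,"z": 0,"wx": 0,"wy": 0,"wz": 0},{"hand": 10,"x": 0,"y": 0,"z": 0,"wx": 0,"wy": 0,"wz": 0},{"hand": 10,"x": 0,"y": 0,"z": 0,"wx": 0,"wy": 0,"wz": 0}]}}

```text
time_s: 21.8
position: [0.5071, 0.0107, 0.1375]
tcp_rot: [[-0.996, -0.087, -0.001], [-0.087, 0.996, 0.0], [0.001, 0.0, -1.0]]
force: [-0.2, 0.1, -1.3]
opening: 0.224
```

```bash
python3 - <<'E'
from h import *
for i in range(6):
    s=bot.read_state(); print(s['position'],s['force'],s['moment'],s['opening']*87)
    cap('scene','s7' if i==5 else None)
im=cv2.imread('pics/s7.png'); cv2.imwrite('pics/s7z.png',cv2.resize(im[170:290,250:390],None,fx=5,fy=5,interpolation=cv2.INTER_CUBIC))
E
```

```text
[0.50713263 0.01072005 0.1374968 ] [-0.23416322  0.14342402 -1.27736718] [ 0.05097234 -0.07051743 -0.01767497] 19.445122386948597
[0.50721444 0.01071328 0.13758719] [ 0.70353969  0.97375325 -2.32951428] [-0.02900369  0.050468   -0.02490231] 19.204894579989464
[0.50731221 0.01068814 0.13768446] [ 0.58081581 -1.06580808 -3.0589836 ] [-0.00305034  0.01495833 -0.02687292] 19.278211949770483
[0.50734929 0.0106964  0.1377509 ] [ 0.78222205  0.33133661 -2.36792694] [0.11101818 0.00349437 0.05261703] 19.19946869765667
[0.50739088 0.01064339 0.13783451] [-0.13496518 -0.45719412 -1.72844182] [0.01554307 0.06735219 0.00956406] 19.317420631340934
[0.50743616 0.01067997 0.13789054] [-0.59040428 -0.82379908 -2.64470641] [-0.03775557  0.08119438  0.01622218] 19.136163625062366
```

View pics/s7z.png

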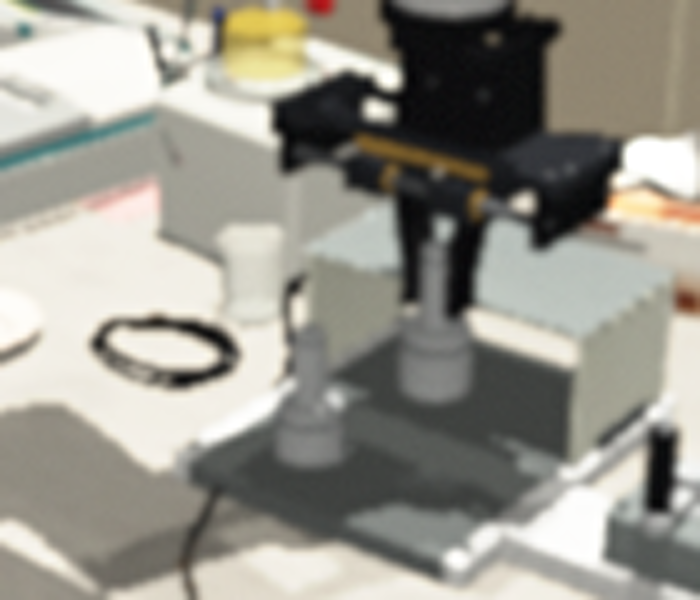

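The right weight reads about -2.3 N, so it is the hollow one. It goes back in its nest.

Call:
{"api": "move_arm", "payload": {"moves": [{"hand": 10,"x": 0,"y": 0,"z": 0.4,"wx": 0,"wy": 0,"wz": 0},{"hand": 10,"x": 0,"y": 0,"z": 0.6,"wx": 0,"wy": 0,"wz": 0},{"hand": 10,"x": 0,"y": 0,"z": 0.6,"wx": 0,"wy": 0,"wz": 0},{"hand": 10,"x": 0,"y": 0,"z": 0.6,"wx": 0,"wy": 0,"wz": 0},{"hand": 10,"x": 0,"y": 0,"z": 0.3,"wx": 0,"wy": 0,"wz": 0},{"hand": 10,"x": 0,"y": 0,"z": 0.2,"wx": 0,"wy": 0,"wz": 0},{"hand": 10,"x": 0,"y": 0,"z": 0.2,"wx": 0,"wy": 0,"wz": 0},{"hand": 10,"x": 0,"y": 0,"z": 0.15,"wx": 0,"wy": 0,"wz": 0},{"hand": 10,"x": 0,"y": 0,"z": 0.1,"wx": 0,"wy": 0,"wz": 0},{"hand": 10,"x": 0,"y": 0,"z": 0,"wx": 0,"wy": 0,"wz": 0},{"hand": 10,"x": 0,"y": 0,"z": 0,"wx": 0,"wy": 0,"wz": 0},{"hand": 10,"x": 0,"y": 0,"z": 0,"wx": 0,"wy": 0,"wz": 0}]}}

```text
time_s: 23.3
position: [0.5077, 0.0106, 0.0596]
tcp_rot: [[-0.996, -0.087, 0.001], [-0.087, 0.996, -0.0], [-0.001, -0.0, -1.0]]
force: [0.5, 0.2, -2.2]
opening: 0.223
```

Call:
{"api": "move_arm", "payload": {"moves": [{"hand": 10,"x": 0,"y": 0,"z": 0.03,"wx": 0,"wy": 0,"wz": 0},{"hand": 10,"x": 0,"y": 0,"z": 0.02,"wx": 0,"wy": 0,"wz": 0},{"hand": 10,"x": 0,"y": 0,"z": 0,"wx": 0,"wy": 0,"wz": 0},{"hand": 10,"x": 0,"y": 0,"z": 0,"wx": 0,"wy": 0,"wz": 0}]}}

```text
time_s: 23.7
position: [0.5077, 0.0107, 0.0586]
tcp_rot: [[-0.996, -0.087, 0.001], [-0.087, 0.996, -0.0], [-0.001, -0.0, -1.0]]
force: [-0.6, 1.2, 5.0]
opening: 0.219
```

Call:
{"api": "move_arm", "payload": {"moves": [{"hand": 30,"x": 0,"y": 0,"z": 0,"wx": 0,"wy": 0,"wz": 0},{"hand": 60,"x": 0,"y": 0,"z": 0,"wx": 0,"wy": 0,"wz": 0},{"hand": 60,"x": 0,"y": 0,"z": 0,"wx": 0,"wy": 0,"wz": 0},{"hand": 60,"x": 0,"y": 0,"z": 0,"wx": 0,"wy": 0,"wz": 0},{"hand": 60,"x": 0,"y": 0,"z": -0.5,"wx": 0,"wy": 0,"wz": 0},{"hand": 60,"x": 0,"y": 0,"z": -0.7,"wx": 0,"wy": 0,"wz": 0},{"hand": 60,"x": 0,"y": 0,"z": -0.7,"wx": 0,"wy": 0,"wz": 0},{"hand": 60,"x": 0,"y": 0,"z": -0.7,"wx": 0,"wy": 0,"wz": 0},{"hand": 60,"x": 0,"y": 0,"z": 0,"wx": 0,"wy": 0,"wz": 0},{"hand": 60,"x": 0,"y": 0.9,"z": 0,"wx": 0,"wy": 0,"wz": 0},{"hand": 60,"x": 0,"y": 0.9,"z": 0,"wx": 0,"wy": 0,"wz": 0},{"hand": 60,"x": 0,"y": 0.9,"z": 0,"wx": 0,"wy": 0,"wz": 0},{"hand": 60,"x": 0,"y": 0.9,"z": 0,"wx": 0,"wy": 0,"wz": 0},{"hand": 60,"x": 0,"y": 0,"z": 0,"wx": 0,"wy": 0,"wz": 0},{"hand": 60,"x": 0,"y": 0,"z": 0,"wx": 0,"wy": 0,"wz": 0},{"hand": 60,"x": 0,"y": 0,"z": 0,"wx": 0,"wy": 0,"wz": 0}]}}

```text
time_s: 25.3
position: [0.4997, 0.0997, 0.1229]
tcp_rot: [[-0.996, -0.086, -0.0], [-0.086, 0.996, -0.0], [0.0, -0.0, -1.0]]
force: [-0.4, 0.5, -0.0]
opening: 0.693
```

```bash
python3 ws.py w8
```

```text
[0.49971392 0.09968047 0.12285504] [-0.48 -0.05 -0.07  0.07  0.08  0.12] 60.28175648951214 [-0.43508479  0.48400961 -0.0230618 ]
shoulder 1551 [ 0.48614461 -0.01012369] [0.5271356  0.03176086] 0.048775352091206065 ((0.5068615078926086, 0.010899118147790432), 0.02118947170674801)
shoulder 1402 [0.47874161 0.08075058] [0.51621823 0.12200009] 0.04883797264035371 ((0.49957284331321716, 0.10122216492891312), 0.020942730829119682)
```

View pics/w8.png

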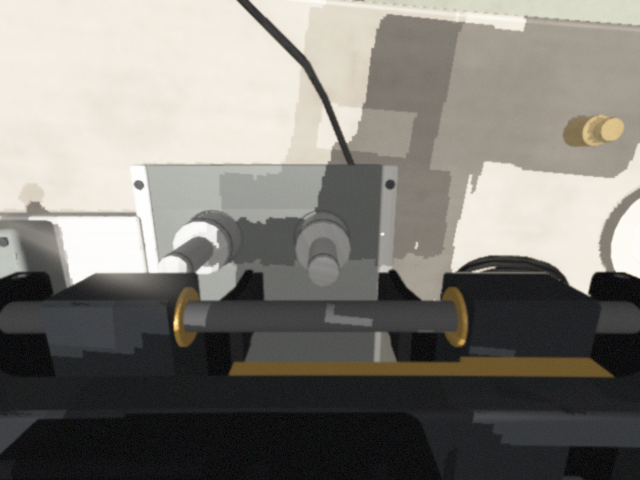

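Call:
{"api": "move_arm", "payload": {"moves": [{"hand": 60,"x": 0.02,"y": 0.03,"z": 0,"wx": 0,"wy": 0,"wz": 0},{"hand": 60,"x": 0,"y": 0,"z": 0.85,"wx": 0,"wy": 0,"wz": 0},{"hand": 60,"x": 0,"y": 0,"z": 0.85,"wx": 0,"wy": 0,"wz": 0},{"hand": 60,"x": 0,"y": 0,"z": 0.88,"wx": 0,"wy": 0,"wz": 0},{"hand": 50,"x": 0,"y": 0,"z": 0,"wx": 0,"wy": 0,"wz": 0},{"hand": 40,"x": 0,"y": 0,"z": 0,"wx": 0,"wy": 0,"wz": 0},{"hand": 30,"x": 0,"y": 0,"z": 0,"wx": 0,"wy": 0,"wz": 0},{"hand": 25,"x": 0,"y": 0,"z": 0,"wx": 0,"wy": 0,"wz": 0},{"hand": 20,"x": 0,"y": 0,"z": 0,"wx": 0,"wy": 0,"wz": 0},{"hand": 10,"x": 0,"y": 0,"z": 0,"wx": 0,"wy": 0,"wz": 0},{"hand": 10,"x": 0,"y": 0,"z": 0,"wx": 0,"wy": 0,"wz": 0},{"hand": 10,"x": 0,"y": 0,"z": 0,"wx": 0,"wy": 0,"wz": 0},{"hand": 10,"x": 0,"y": 0,"z": 0,"wx": 0,"wy": 0,"wz": 0}]}}

```text
time_s: 26.65
position: [0.4994, 0.1013, 0.0591]
tcp_rot: [[-0.996, -0.087, 0.001], [-0.087, 0.996, 0.0], [-0.001, 0.0, -1.0]]
force: [-0.7, 1.8, 5.9]
opening: 0.218
```

Call:
{"api": "move_arm", "payload": {"moves": [{"hand": 10,"x": 0,"y": 0,"z": -0.3,"wx": 0,"wy": 0,"wz": 0},{"hand": 10,"x": 0,"y": 0,"z": -0.5,"wx": 0,"wy": 0,"wz": 0},{"hand": 10,"x": 0,"y": 0,"z": -0.5,"wx": 0,"wy": 0,"wz": 0},{"hand": 10,"x": 0,"y": 0,"z": -0.5,"wx": 0,"wy": 0,"wz": 0},{"hand": 10,"x": 0,"y": 0,"z": -0.5,"wx": 0,"wy": 0,"wz": 0},{"hand": 10,"x": 0,"y": 0,"z": -0.5,"wx": 0,"wy": 0,"wz": 0},{"hand": 10,"x": 0,"y": 0,"z": -0.4,"wx": 0,"wy": 0,"wz": 0},{"hand": 10,"x": 0,"y": 0,"z": 0,"wx": 0,"wy": 0,"wz": 0},{"hand": 10,"x": 0,"y": 0,"z": 0,"wx": 0,"wy": 0,"wz": 0},{"hand": 10,"x": 0,"y": 0,"z": 0,"wx": 0,"wy": 0,"wz": 0},{"hand": 10,"x": 0,"y": 0,"z": 0,"wx": 0,"wy": 0,"wz": 0},{"hand": 10,"x": 0,"y": 0,"z": 0,"wx": 0,"wy": 0,"wz": 0}]}}

```text
time_s: 27.85
position: [0.4988, 0.101, 0.138]
tcp_rot: [[-0.996, -0.087, -0.001], [-0.087, 0.996, 0.0], [0.001, 0.0, -1.0]]
force: [0.2, 0.4, -5.4]
opening: 0.219
```

Call:
{"api": "move_arm", "payload": {"moves": [{"hand": 10,"x": 0,"y": 0.3,"z": 0,"wx": 0,"wy": 0,"wz": 0},{"hand": 10,"x": 0,"y": 0.5,"z": 0,"wx": 0,"wy": 0,"wz": 0},{"hand": 10,"x": 0,"y": 0.7,"z": 0,"wx": 0,"wy": 0,"wz": 0},{"hand": 10,"x": -0.01,"y": 0.8,"z": 0,"wx": 0,"wy": 0,"wz": 0},{"hand": 10,"x": -0.01,"y": 0.8,"z": 0,"wx": 0,"wy": 0,"wz": 0},{"hand": 10,"x": -0.01,"y": 0.8,"z": 0,"wx": 0,"wy": 0,"wz": 0},{"hand": 10,"x": -0.01,"y": 0.8,"z": 0,"wx": 0,"wy": 0,"wz": 0},{"hand": 10,"x": -0.01,"y": 0.8,"z": 0,"wx": 0,"wy": 0,"wz": 0},{"hand": 10,"x": -0.01,"y": 0.8,"z": 0,"wx": 0,"wy": 0,"wz": 0},{"hand": 10,"x": -0.01,"y": 0.8,"z": 0,"wx": 0,"wy": 0,"wz": 0},{"hand": 10,"x": 0,"y": 0.8,"z": 0,"wx": 0,"wy": 0,"wz": 0},{"hand": 10,"x": 0,"y": 0.8,"z": 0,"wx": 0,"wy": 0,"wz": 0},{"hand": 10,"x": 0,"y": 0.8,"z": 0,"wx": 0,"wy": 0,"wz": 0},{"hand": 10,"x": 0,"y": 0.8,"z": 0,"wx": 0,"wy": 0,"wz": 0},{"hand": 10,"x": 0,"y": 0.6,"z": 0,"wx": 0,"wy": 0,"wz": 0},{"hand": 10,"x": 0,"y": 0.4,"z": 0,"wx": 0,"wy": 0,"wz": 0},{"hand": 10,"x": 0,"y": 0.3,"z": 0,"wx": 0,"wy": 0,"wz": 0},{"hand": 10,"x": 0,"y": 0,"z": 0,"wx": 0,"wy": 0,"wz": 0},{"hand": 10,"x": 0,"y": 0,"z": 0,"wx": 0,"wy": 0,"wz": 0},{"hand": 10,"x": 0,"y": 0,"z": 0,"wx": 0,"wy": 0,"wz": 0}]}}

```text
time_s: 29.85
position: [0.4756, 0.3892, 0.1384]
tcp_rot: [[-0.996, -0.086, -0.001], [-0.086, 0.996, -0.001], [0.001, -0.001, -1.0]]
force: [0.1, 0.8, -5.3]
opening: 0.223
```

Call:
{"api": "move_arm", "payload": {"moves": [{"hand": 10,"x": 0,"y": 0,"z": 0,"wx": 0,"wy": 0,"wz": 0},{"hand": 10,"x": 0,"y": 0,"z": 0,"wx": 0,"wy": 0,"wz": 0},{"hand": 10,"x": 0,"y": 0,"z": 0,"wx": 0,"wy": 0,"wz": 0},{"hand": 10,"x": 0,"y": 0,"z": 0,"wx": 0,"wy": 0,"wz": 0},{"hand": 10,"x": 0,"y": 0,"z": 0,"wx": 0,"wy": 0,"wz": 0}]}}

```text
time_s: 30.35
position: [0.4757, 0.39, 0.1386]
tcp_rot: [[-0.996, -0.087, -0.0], [-0.087, 0.996, -0.0], [0.0, -0.0, -1.0]]
force: [0.6, 0.5, -5.4]
opening: 0.217
```

```bash
python3 - <<'E'
from h import *
s=bot.read_state(); print(s['position'],s['force'],s['qvel'].round(2),s['opening']*87)
d=cap('scene','s9')
im=cv2.imread('pics/s9.png'); cv2.imwrite('pics/s9z.png',cv2.resize(im[150:300,200:400],None,fx=4,fy=4,interpolation=cv2.INTER_CUBIC))
d=cap('top','t9')
im=cv2.imread('pics/t9.png'); cv2.imwrite('pics/t9z.png',cv2.resize(im[170:290,190:400],None,fx=3.8,fy=3.8,interpolation=cv2.INTER_CUBIC))
uu,vv=np.meshgrid(np.arange(270,360),np.arange(190,270))
P=depth(d,np.c_[uu.ravel(),vv.ravel()])
m=(P[:,2]>.08)&(P[:,2]<.105)&(P[:,0]<.55);print(P[m].mean(0) if m.any() else 0,m.sum())
cap('wrist','w9')
E
```

```text
[0.4756745  0.39001452 0.13856469] [ 0.61582191  0.51986586 -5.40352898] [ 0.07  0.02 -0.09  0.01 -0.05  0.02] 18.913583037628317
[0.50620698 0.0094078  0.0928419 ] 33
```

View pics/s9z.png

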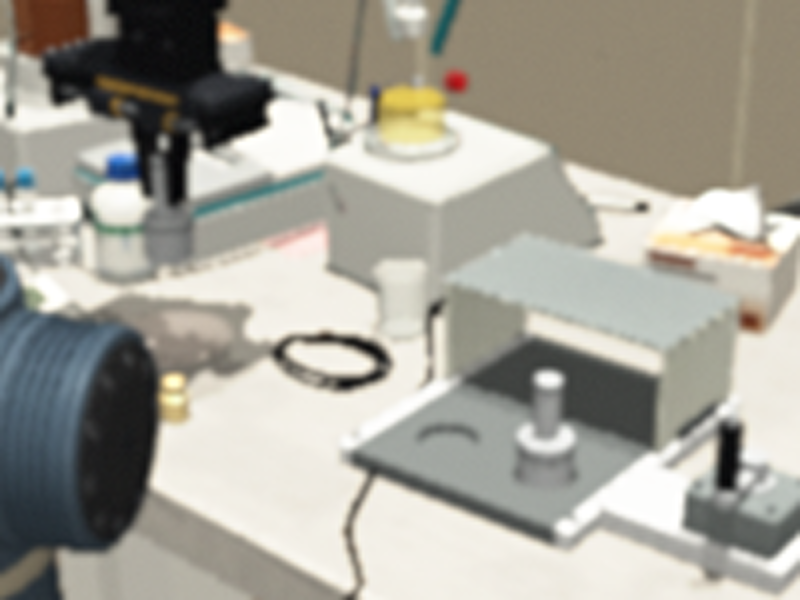

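View pics/t9z.png

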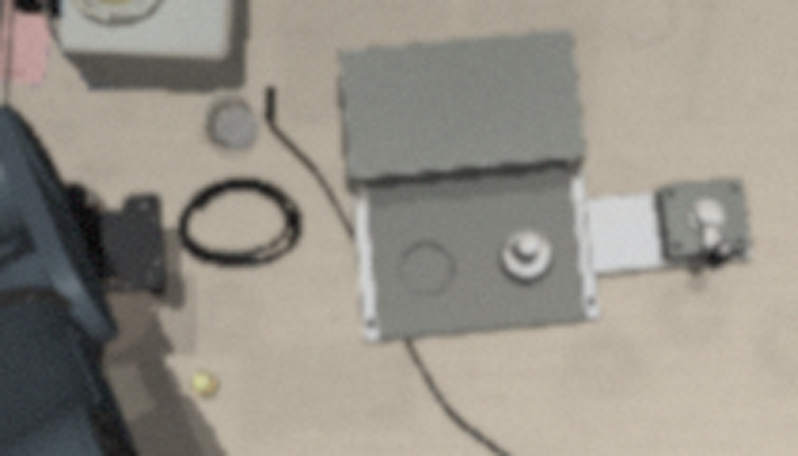

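View pics/w9.png

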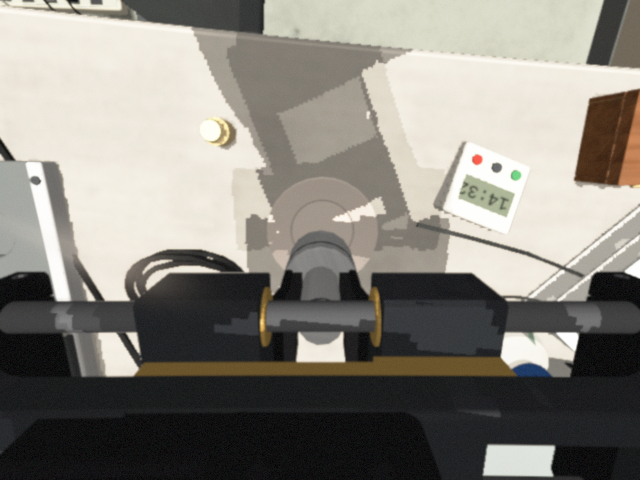

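The solid weight hangs upright over the dish, and the hollow one stands in the right nest. The hood is open and the arm is still.

```bash
python3 -c "
from rig import order
print(order.hand_in())"
```

```text
the job is handed in; nothing more can be done
None
```

I handed the job in at about 30.5 s, with the solid weight (the one from the left nest) still held over the middle of the dish. No verdict was reported.

- **Hood:** I cranked it through about 705°, and the pictures show it fully open. By my estimate that leaves it about 0.124 m open; the hood travel itself was not measured.
- **Weighing:** the left weight read about 5.5 N (0.56 kg) and the right one about 2.3 N. I lifted the left, put it back, lifted the right, put it back, then lifted the left again.
- **Hollow weight:** it stands seated in the right nest. Its shoulder was at the expected height, and its centre was within about 1 mm of where it started.
- **Held weight:** it is upright and at rest within about 1 mm of the measured dish middle, with its foot about 74 mm above the rim. It still read 5.4 N in the last check.
- **Other things on the table:** none looked moved in the last pictures, but I did not measure them one by one.

No final check failed. Twice the arm had not quite settled when I read its position, so I corrected the left weight's first approach by about 3 mm and another by about 1 mm before gripping.

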